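Find the key that works the cabinet's cam latch

ROBOT

A 6-joint arm with a two-finger parallel gripper is mounted at the origin on a cart in front of the work surface, level with it; the furniture and walls round the work are solid. World frame = base frame: x ahead of the robot, y to its left, z up, the work surface at z = 0. Lengths are in m, angles in rad, forces in N, time in s.
With the tool pointing down it reaches from about 0.3 to 0.825 m from the base axis. Payload 5.4 kg.
Tool frame: the origin (TCP) lies between the finger pads; the fingertips stand 19 mm ahead of it and the grasp point (between the pads) is the TCP; x points along the fingers, z is the direction in which the jaws open and shut, and the axes are right-handed (so a half turn about x gives the same grasp; the last joint's range is limited). The gripper opens to 92 mm and grips with 3 to 60 N. Pads are 20 mm wide; open, the fingers measure 128 mm over their backs; the gripper's body (75 mm by 189 mm) begins 69 mm behind the grasp point.
Start: joints at [-1.421, 0.158, 1.597, -0, 1.386, -0.21], TCP at [0.202, -0.538, 0.234] pointing down, gripper open.
Joint ranges: [-2.91, 2.91], [-0.94, 2.29], [0.18, 2.7], [-1.29, 4.43], [0.17, 2.64], [-3, 3]. Speed limits (rad/s): [2.57, 2.57, 3.14, 3.14, 3.14, 3.14].

INTERFACE

Orientations are given as a unit quaternion [x, y, z, w].
In Python, from workcell import telemetry, viewer, ticket gives the robot as it stands.
- The arm moves only by the tool step_arm, never from a script. Its argument "motion" is a list of rows, each a list of 7 numbers: the finger opening in mm, from 0 to 91.9, then the shift along the tool's x, y, z in mm, then the turn, a rotation vector about the tool's x, y, z in rad. In form: [[jaw, dx, dy, dz, wx, wy, wz], ...]. A call has 1 to 12 rows; each row shifts and turns the commanded pose from where the row before left it, along the tool's axes as they then stand; what a row does not reach is not made up. A row lasts 1/8 s, in which the tool goes at most 62.5 mm and 10.7 degrees, less where a joint would pass 70% of its speed; a pose out of reach is approached as far as the arm can. A call with a gripper value outside its range is refused whole. The fingers move at their own pace and stop on an object; "grip_force" is the grip in N (left out, the last holds). Time passes only in rows, so rows that do not move let the fingers close. It gives the time, the measured TCP pose, the force and the opening at its end, in the units of the state.
- telemetry.read_state(): the state, without advancing time (a new reading comes with each control period).
- viewer.get_image(name): name is "scene" or "top" or "wrist"; returns the picture (384x512x3 uint8, red, green, blue); there is no depth.
- viewer.get_calibration(name): a dict with "intrinsics" (3x3 intrinsics, pixels), "k1" (the pictures are not rectified: a ray, as slopes to the right and down, at radius r is drawn at 1 + k1 r^2 times it, then the intrinsics apply), "rvec" (rotation vector, rad) and "tvec" (3), from world to camera coordinates, as OpenCV has them. Camera axes: x right, y down, z forward; pixel columns grow to the right and rows downward; lengths in m; the calibration is good to about 2 mm. A picture is of the moment at which its call begins: read the wrist's pose just before it. get_calibration takes no time and is no camera call; for the wrist camera it gives the pose at the moment of the call.
- ticket.finish_job(): hands the job in, once; it reports no verdict.
The state is a dict: "clock": time; "joints": joint angles; "dq": joint speeds; "tau": joint torques, N m; "eef_pos": TCP position; "eef_rot": TCP orientation; "wrist_force": force on the tool from outside, world axes, zero at the start; "moment": the same for the moment, N m; "opening": finger opening in m.
Only numpy, scipy, OpenCV 4.12 (cv2) and the standard library are available. Lean on these libraries where they do the work, as an engineer would, in place of code of your own. Each camera call takes 0.05 s, during which the arm holds its last target.

TASK

One of the two unmarked keys on the white key rest works the cam lock of the grey cabinet, but nobody remembers which. Try them until one goes fully home in the keyhole, swing the latch tongue with it a quarter turn clockwise, right off the hatch, then draw that key and put it in the porcelain dish, leaving the latch open; a key that does not fit goes back flat on the key rest. Move the tongue only with the key, do not tip the dish over, and do not knock over or shove the amber bottle or the flask.

Things in the scene. Friction and masses are not known exactly. Their poses are not given: they have to be found in the camera images.
- cabinet: Grey steel bench cabinet, 200 deep (x) x 260 wide (y) x 166 mm high, fixed; origin at the centre of its underside, x away from the robot. Its front is 60 mm high, then a panel sloping at 35 degrees rises away from the robot to the top; low on the slope is the lock, above it a white hatch with a bar pull standing 22 mm off it.
- lock: Fixed body of the lock (the latch turns, this does not). Origin at the centre of the lock's brass face, 48 mm across, 4 mm proud of the slope, at cabinet (-59.7, 0, +93.1) mm. z is the lock's axis and points out of the face, up and leaning 35 degrees from the vertical towards the robot; x points up the slope, y to the left. A key goes in along -z, its width along y while the latch is closed.
- lock_face (a point): Centre of the keyhole's mouth, same point and axes as lock. The keyhole is a round bore of 20 mm diameter, crossed by a slot 36 mm long (along y at latch angle 0; it turns with the latch), 9 mm wide and 9 mm deep, for the key's cross lugs.
- lock_floor (a point): Floor of the bore, 45 mm below the face on the axis: a home key's tip is here, its shoulder 1 mm above the face, its lugs in the slot (0.15 to 0.2 rad of play). Hidden on the floor is a pin on the axis or a collar round the wall, 13 mm high: the pin passes only the forked key, the collar only the tongued one. A wrong key stops 13 mm short and turns idly; force does not help.
- latch_turn (a joint): Angle of the latch (rad): 0 closed, tongue pointing up the slope over the hatch edge; grows to its stop at 1.57, tongue level and pointing to the robot's right, turning clockwise as seen from the robot (negative about lock z). Starts at 0 to 0.06. Needs about 0.1 N m and stays where it is left. The key can be drawn at any angle.
- latch: The turning latch: the lock's brass face with the keyhole and, on it, a steel tongue 3 mm thick, 15 mm wide, reaching from 14 to 52 mm from the lock's axis. Origin at the centre of the lock's face, x towards its tip.
- key_a: Forked key, lying flat on the key rest, bow towards the robot: black plastic bow 50 x 32 x 10 mm thick (x -50 to 0), steel blade 5 mm thick (x 0 to 46), 32 mm wide at its cross lugs (x 0 to 8), then 16 mm. Origin on the axis at the shoulder between them; x to the tip, y across the width, z through the thickness. 55 g, balanced near the origin.
- key_a_tip (a point): Tip of the forked key: on its axis, 46 mm from the shoulder, level with the ends of its two tines (14 mm long, 7.6 mm gap between them); axes as its body. Whether this key works the lock is found only by trying. Key and keyhole are alike after half a turn about the axis.
- key_b: Tongued key, lying flat on the key rest, bow towards the robot: black plastic bow 50 x 32 x 10 mm thick (x -50 to 0), steel blade 5 mm thick (x 0 to 46), 32 mm wide at its cross lugs (x 0 to 8), then 16 mm. Origin on the axis at the shoulder between them; x to the tip, y across the width, z through the thickness. 55 g, balanced near the origin.
- key_b_tip (a point): Tip of the tongued key: on its axis, 46 mm from the shoulder, at the end of a narrow central tongue 14 mm long and 8 mm wide; axes as its body. Whether this key works the lock is found only by trying. Alike after half a turn about the axis.
- key_rest: White plastic key rest, fixed, 71 deep (x -35 to +36 mm) x 170 wide x 50 mm high, front 19 mm 2.5 mm lower; origin under it on the bench, x away from the robot. Two places, y = +40 and -40 mm, 36 mm wide between ribs 4 mm high (x -4 to +34). A key lies with its blade on top, shoulder at x = -17, axis 52.5 mm above the bench; the outer 32 mm of its bow overhang the front.
- dish: White porcelain dish, open cylinder of 71 mm outside diameter at the rim, 52 mm high, inside 62 mm diameter, floor 5 mm up; loose, 160 g. Origin at the centre of its underside.
- bottle_amber: Amber bottle with blue cap, 57 mm diameter, 112 mm high, loose bystander left of the cabinet; origin at the centre of its underside.
- flask: Small stoppered volumetric flask, 29 mm diameter, 98 mm high, loose bystander right of the cabinet; origin at the centre of its underside.
Not all that is in view belongs to the job. What is shaped like the key_b but yellow is not meant.

How it is judged:
By the outcome, as a careful person would: the job done as asked, in the order asked, and still so for the second after the job is handed in, with the robot touching nothing.
It also fails if it takes over 72 s, if anything falls off the work surface, if the arm or the gripper's body presses on something with over 40 N, if the wrist force passes 120 N, or if a joint passes its speed limit or range.

## Working session

There is one attempt and no reset: what is moved stays moved. The work goes in short steps, Python scripts to look and compute and a tool call to move; the robot and the scene stay as the last step left them, time stands still between calls to the robot, and variables do not carry over. Pictures are saved under pics/ and viewed, and the job is handed in when it is done.

Besides the shell and the picture viewer there is one more tool, called after "Call:" as name(argument=value, ...) on one line, values as JSON. step_arm: Moves the arm, as the interface text tells. Its arguments: {"type":"object","properties":{"motion":{"type":"array","items":{"type":"array","items":{"type":"number"}}},"grip_force":{"type":"number"}},"required":["motion"]}

```bash
mkdir -p pics; ls; python3 - <<'E'
from workcell import telemetry, viewer
import cv2
print(telemetry.read_state())
for n in ["scene","top","wrist"]:
    im=viewer.get_image(n); cv2.imwrite(f"pics/{n}0.png",im[:,:,::-1]); print(n,viewer.get_calibration(n))
E
```

```text
pics
{'clock': 0.0, 'joints': array([-1.42109472e+00,  1.59057190e-01,  1.59820017e+00,  7.35909704e-07,
        1.38618627e+00, -2.10070270e-01]), 'dq': array([1.37919258e-03, 6.57224319e-04, 2.00952877e-03, 6.32351476e-04,
       9.81250723e-06, 1.82554223e-04]), 'tau': array([-3.37109363e-03, -3.85575306e+01, -3.22111237e+01,  6.99219829e-02,
        3.80751688e-02, -1.36105300e-04]), 'eef_pos': array([ 0.2023433 , -0.53760452,  0.23263037]), 'eef_rot': array([ 0.40294992,  0.58183884, -0.40199657,  0.58094207]), 'wrist_force': array([-0.19000477, -0.44709766,  0.49604043]), 'moment': array([ 0.02160298,  0.02236488, -0.0111137 ]), 'opening': 0.0919991967395168}
scene {'intrinsics': array([[409.41169838,   0.        , 254.6842176 ],
       [  0.        , 409.41169838, 200.15101498],
       [  0.        ,   0.        ,   1.        ]]), 'k1': -0.13051470646820393, 'rvec': array([ 1.9794199 ,  0.03724955, -0.04522927]), 'tvec': array([-0.58169476,  0.10129786,  1.06663763])}
top {'intrinsics': array([[381.79506211,   0.        , 256.93734958],
       [  0.        , 381.79506211, 199.83220338],
       [  0.        ,   0.        ,   1.        ]]), 'k1': -0.06331371257058081, 'rvec': array([ 2.19101408, -2.13103735,  0.12398163]), 'tvec': array([0.03943459, 0.599532  , 1.13130127])}
wrist {'intrinsics': array([[288.53214388,   0.        , 253.53940765],
       [  0.        , 288.53214388, 191.40787418],
       [  0.        ,   0.        ,   1.        ]]), 'k1': -0.06353483874763793, 'rvec': array([-2.38273168,  1.6462891 ,  0.24006302]), 'tvec': array([-0.57429267, -0.03317492,  0.39237899])}
```

View pics/scene0.png

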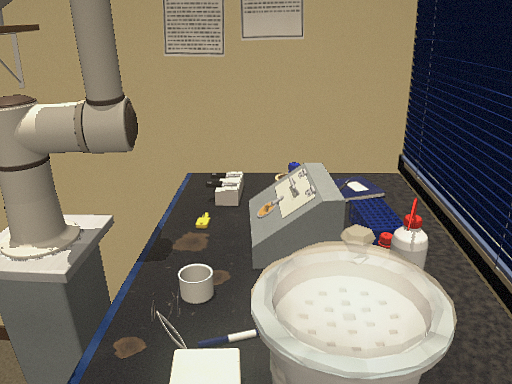

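View pics/top0.png

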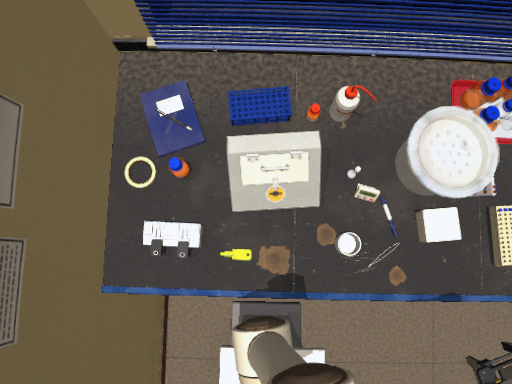

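View pics/wrist0.png

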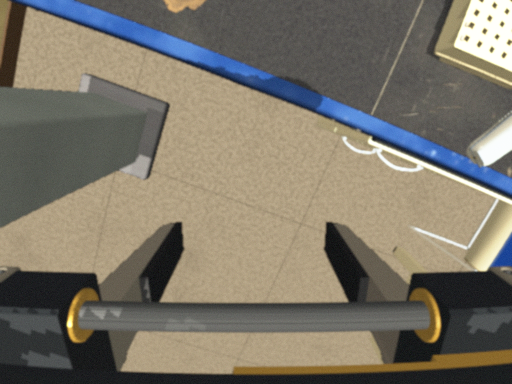

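```bash
cat > h.py <<'E'
import numpy as np, cv2
from scipy.spatial.transform import Rotation as R
from workcell import telemetry, viewer
def proj(P,c):
    P=np.atleast_2d(P).astype(float); X=R.from_rotvec(c['rvec']).apply(P)+c['tvec']
    s=X[:,:2]/X[:,2:]; r2=(s**2).sum(1,keepdims=True); s=s*(1+c['k1']*r2)
    K=c['intrinsics']; return np.c_[s[:,0]*K[0,0]+K[0,2], s[:,1]*K[1,1]+K[1,2]]
def ray(px,c):
    px=np.array(px,float).reshape(-1,1,2)
    u=cv2.undistortPoints(px,c['intrinsics'],np.array([c['k1'],0,0,0.])).reshape(-1,2)
    Rm=R.from_rotvec(c['rvec']); d=Rm.inv().apply(np.c_[u,np.ones(len(u))]); o=-Rm.inv().apply(c['tvec'])
    return o,d
def onz(px,c,z):
    o,d=ray(px,c); t=(z-o[2])/d[:,2]; return o+d*t[:,None]
def shot(n,f):
    c=viewer.get_calibration(n); s=telemetry.read_state(); im=viewer.get_image(n)[:,:,::-1].copy()
    cv2.imwrite(f'pics/{f}.png',im)
    np.savez(f'pics/{f}.npz',**c,pos=s['eef_pos'],rot=s['eef_rot']); return im,c,s
def load(f): 
    z=np.load(f'pics/{f}.npz'); return {k:z[k] for k in z.files}
def crop(im,x0,y0,x1,y1,f,k=None):
    w,h=x1-x0,y1-y0; k=k or min(800/w,600/h); cv2.imwrite(f'pics/{f}.png',cv2.resize(im[y0:y1,x0:x1],None,fx=k,fy=k,interpolation=cv2.INTER_CUBIC))
def st():
    s=telemetry.read_state(); print(round(s['clock'],3),s['eef_pos'].round(4),s['eef_rot'].round(4),'F',s['wrist_force'].round(1),'M',s['moment'].round(2),s['opening'].round(4),s['joints'].round(3)); return s
E
python3 - <<'E'
from h import *
c=viewer.get_calibration('top')
im=cv2.imread('pics/top0.png')
crop(im,125,120,405,275,'top0c',2.85)
print('cam',ray([[256,200]],c)[0])
print('rest',onz([[145,222],[201,226],[143,245],[200,247]],c,.05))
print('dish',onz([[348,244]],c,.052)); print('cab top back', onz([[227,139],[320,133]],c,.166)); print('front',onz([[232,210],[321,206]],c,.06))
print('lock',onz([[275.5,194]],c,.09))
print('bottle',onz([[178,166]],c,.112),'flask',onz([[351,174],[358,169]],c,.098))
E
```

```text
cam [0.46357343 0.0528558  1.19295524]
rest [[0.51991708 0.39098529 0.05      ]
 [0.51291625 0.22127791 0.05      ]
 [0.45096211 0.39301252 0.05      ]
 [0.45036811 0.22158303 0.05      ]]
dish [[ 0.4711912  -0.21912458  0.052     ]]
cab top back [[ 0.74989282  0.14311889  0.166     ]
 [ 0.7744366  -0.11405474  0.166     ]]
front [[ 0.56272306  0.12940152  0.06      ]
 [ 0.58204207 -0.13583874  0.06      ]]
lock [[0.61038777 0.00230549 0.09      ]]
bottle [[0.6812565 0.2865419 0.112    ]] flask [[ 0.6744685  -0.21682708  0.098     ]
 [ 0.68997011 -0.23754205  0.098     ]]
```

View pics/top0c.png

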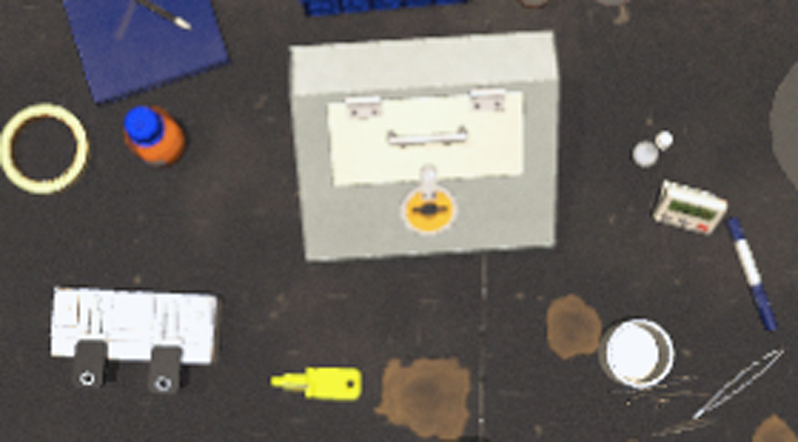

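```bash
cat >> h.py <<'E'
def pose(s=None):
    s=s or telemetry.read_state(); return R.from_quat(s['eef_rot']),np.array(s['eef_pos'])
def toolrot(pitch,yaw,flip=1):
    """tool x pitched `pitch` below horizontal heading yaw; jaw (z) horizontal = flip*left"""
    x=np.array([np.cos(pitch)*np.cos(yaw),np.cos(pitch)*np.sin(yaw),-np.sin(pitch)])
    z=flip*np.array([-np.sin(yaw),np.cos(yaw),0]); y=np.cross(z,x); return R.from_matrix(np.c_[x,y,z])
def plan(wps,start=None,maxd=50,maxw=.15,n=None):
    """wps: (Rot,pos,jaw); prints rounded rows from measured pose"""
    Rc,pc=start or pose(); rows=[]
    for (Rt,pt,j) in wps:
        d=np.linalg.norm(pt-pc)*1e3; w=(Rc.inv()*Rt).magnitude()
        k=n or max(1,int(np.ceil(max(d/maxd,w/maxw))))
        R0,p0=Rc,pc; dw=(R0.inv()*Rt).as_rotvec()
        for i in range(1,k+1):
            pg=p0+(pt-p0)*i/k; Rg=R0*R.from_rotvec(dw*i/k)
            sh=np.round(Rc.inv().apply(pg-pc)*1e3,1); tw=np.round((Rc.inv()*Rg).as_rotvec(),3)
            rows.append([j,*sh.tolist(),*tw.tolist()])
            pc=pc+Rc.apply(sh/1e3); Rc=Rc*R.from_rotvec(tw)
    for r in rows: print([float(v) if v else 0 for v in r],',',sep='')
    print('end',pc.round(4),len(rows))
    return rows
E
python3 - <<'E'
from h import *
Rt,p=pose(); print(Rt.as_matrix().round(3))
c=viewer.get_calibration('wrist'); Rm=R.from_rotvec(c['rvec'])
o=-Rm.inv().apply(c['tvec']); print('cam in tool mm',Rt.inv().apply(o-p)*1e3); print('cam axes in tool\n',(Rt.inv()*Rm.inv()).as_matrix().round(3))
for f in (1,-1): print(f,(Rt.inv()*toolrot(np.pi/2,0.03,f)).as_rotvec().round(2))
E
```

```text
[[-0.     0.936  0.352]
 [ 0.001  0.352 -0.936]
 [-1.     0.    -0.001]]
cam in tool mm [-1.51981002e+02  8.03511697e+01 -6.03035576e-02]
cam axes in tool
 [[ 0.    -0.284  0.959]
 [ 0.002 -0.959 -0.284]
 [ 1.     0.002  0.   ]]
1 [-2.81  0.   -0.  ]
-1 [ 0.33 -0.   -0.  ]
```

```bash
python3 - <<'E'
from h import *
plan([(toolrot(np.radians(60),.09,-1),np.array([.555,0.0,.17]),92*.999)],n=12)
E
```

```text
[91.908, 5.3, 43.3, -31.6, 0.022, -0.006, 0.043],
[91.908, 6.9, 42.3, -32.6, 0.022, -0.006, 0.044],
[91.908, 8.6, 41.2, -33.5, 0.022, -0.006, 0.043],
[91.908, 10.2, 40.1, -34.5, 0.022, -0.006, 0.043],
[91.908, 11.6, 38.9, -35.4, 0.022, -0.006, 0.044],
[91.908, 13.1, 37.5, -36.3, 0.022, -0.006, 0.043],
[91.908, 14.4, 36.1, -37.3, 0.022, -0.006, 0.043],
[91.908, 15.7, 34.7, -38.0, 0.021, -0.006, 0.044],
[91.908, 17.0, 33.1, -38.9, 0.022, -0.006, 0.043],
[91.908, 18.2, 31.5, -39.8, 0.022, -0.006, 0.044],
[91.908, 19.3, 29.8, -40.5, 0.022, -0.006, 0.043],
[91.908, 20.2, 28.0, -41.2, 0.022, -0.006, 0.043],
end [ 0.555 -0.     0.17 ] 12
```

Call:
step_arm(motion=[[91.9,5.3,43.3,-31.6,0.022,-0.006,0.043],[91.9,6.9,42.3,-32.6,0.022,-0.006,0.044],[91.9,8.6,41.2,-33.5,0.022,-0.006,0.043],[91.9,10.2,40.1,-34.5,0.022,-0.006,0.043],[91.9,11.6,38.9,-35.4,0.022,-0.006,0.044],[91.9,13.1,37.5,-36.3,0.022,-0.006,0.043],[91.9,14.4,36.1,-37.3,0.022,-0.006,0.043],[91.9,15.7,34.7,-38.0,0.021,-0.006,0.044],[91.9,17.0,33.1,-38.9,0.022,-0.006,0.043],[91.9,18.2,31.5,-39.8,0.022,-0.006,0.044],[91.9,19.3,29.8,-40.5,0.022,-0.006,0.043],[91.9,20.2,28.0,-41.2,0.022,-0.006,0.043]])

```text
clock: 1.65
eef_pos: [0.5557, 0.0011, 0.17]
eef_rot: [0.596, 0.38, -0.325, 0.628]
wrist_force: [0.6, -0.4, -0.2]
opening: 0.0919
```

```bash
python3 - <<'E'
from h import *
im,c,s=shot('wrist','lock1'); print(c['tvec']); st()
E
```

```text
[-0.04963805  0.61229658  0.2036193 ]Traceback (most recent call last):
  File "<stdin>", line 2, in <module>
  File "h.py", line 24, in st
    s=telemetry.read_state(); print(round(s['clock'],3),s['eef_pos'].round(4),s['eef_rot'].round(4),'F',s['wrist_force'].round(1),'M',s['moment'].round(2),s['opening'].round(4),s['joints'].round(3)); return s
                                                                                                                                                           ^^^^^^^^^^^^^^^^^^
AttributeError: 'float' object has no attribute 'round'
```

View pics/lock1.png

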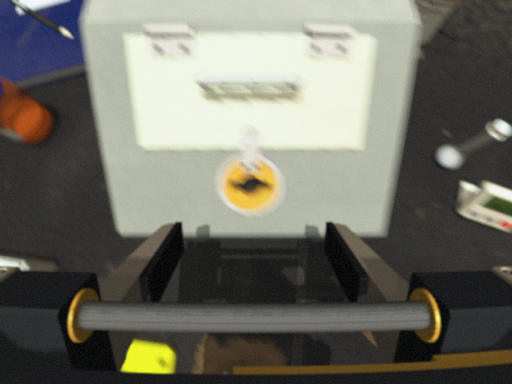

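```bash
sed -i "s/s\['opening'\].round(4)/round(s['opening'],4)/" h.py; python3 - <<'E'
from h import *
im,c,s=shot('wrist','lock2'); st()
crop(im,70,0,440,250,'lock2c')
crop(im,200,120,300,220,'lock2d',6)
E
```

```text
1.75 [0.5547 0.0042 0.1684] [ 0.5944  0.3833 -0.3243  0.6281] F [-0.2 -0.2  0.1] M [-0.05  0.31 -0.02] 0.0918 [-0.327 -0.192  2.161  0.318  0.715  0.955]
```

View pics/lock2c.png

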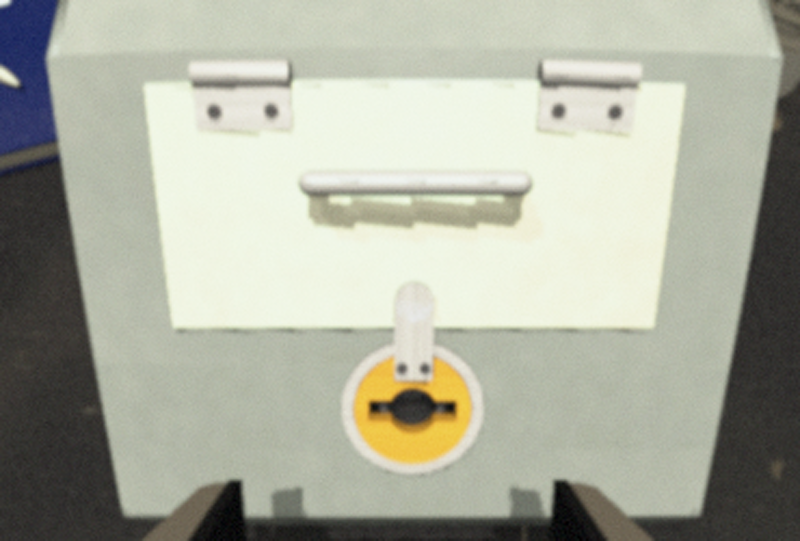

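View pics/lock2d.png

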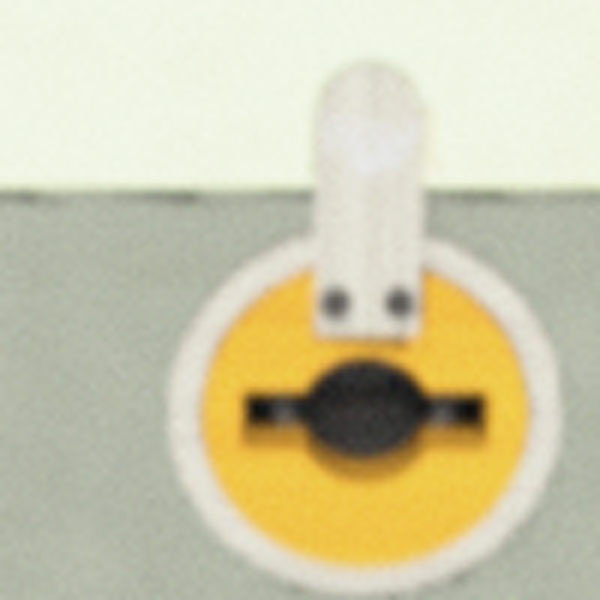

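```bash
cat > fitcab.py <<'E'
from h import *
from scipy.optimize import least_squares
k=2.162
A=[([-100,130,60],(70+125/k,516/k)),([-100,-130,60],(70+702/k,516/k)),([51.4,130,166],(70+55/k,56/k)),([51.4,-130,166],(70+780/k,56/k)),([-59.7,0,93.1],(260.8,189.8))]
P=np.array([a[0] for a in A])/1e3; px=np.array([a[1] for a in A])
c=load('lock2')
W=lambda v:R.from_euler('z',v[2]).apply(P)+[v[0],v[1],0]
w=np.array([1,1,1,1,1])[:,None]
f=least_squares(lambda v:((proj(W(v),c)-px)*w).ravel(),[.66,0,.09])
print(f.x, (proj(W(f.x),c)-px).round(1)); print('lock',W(f.x)[4])
# allow z offset/full
g=least_squares(lambda v:((proj(W(v[:3])+[0,0,v[3]],c)-px)*w).ravel(),[.66,0,.09,0]); print(g.x,(proj(W(g.x[:3])+[0,0,g.x[3]],c)-px).round(1))
ct=viewer.get_calibration('top')
T=np.array([([-100,130,60]),([-100,-130,60]),([100,130,166]),([100,-130,166]),[-59.7,0,93.1]])/1e3
print('top proj',proj(R.from_euler('z',f.x[2]).apply(T)+[f.x[0],f.x[1],0],ct).round(1))
print('cab top', np.array([[ (232),210],[321,206],[227,139],[320,133]]))
E
python3 fitcab.py
```

```text
[0.67069928 0.0100658  0.09382032] [[ 0.2 -0.7]
 [-0.7 -0.6]
 [-2.7 -0.2]
 [ 2.1  0.3]
 [ 1.   0.1]]
lock [0.61126184 0.00447294 0.0931    ]
[ 0.6711102   0.0100778   0.09378349 -0.00110293] [[ 0.8 -1. ]
 [-1.2 -0.9]
 [-1.8  0.5]
 [ 1.2  1. ]
 [ 1.  -0.1]]
top proj [[231.7 211.3]
 [318.6 205.5]
 [225.  136.1]
 [318.6 130.2]
 [274.8 193.5]]
cab top [[232 210]
 [321 206]
 [227 139]
 [320 133]]
```

```bash
python3 - <<'E'
from h import *
plan([(toolrot(np.radians(45),.02,-1),np.array([.375,0.306,.145]),50)],n=9)
E
```

```text
[50.0, -6.0, -15.7, -35.3, 0.007, -0.005, 0.029],
[50.0, -6.7, -15.9, -35.1, 0.006, -0.005, 0.03],
[50.0, -7.3, -15.8, -35.1, 0.007, -0.006, 0.029],
[50.0, -8.0, -15.8, -34.8, 0.007, -0.005, 0.029],
[50.0, -8.6, -15.8, -34.8, 0.007, -0.005, 0.03],
[50.0, -9.2, -15.8, -34.5, 0.006, -0.005, 0.029],
[50.0, -9.9, -15.8, -34.4, 0.007, -0.006, 0.029],
[50.0, -10.5, -15.7, -34.3, 0.007, -0.005, 0.03],
[50.0, -11.2, -15.6, -34.1, 0.006, -0.005, 0.029],
end [0.375 0.306 0.145] 9
```

Call:
step_arm(motion=[[50,-6,-15.7,-35.3,0.007,-0.005,0.029],[50,-6.7,-15.9,-35.1,0.006,-0.005,0.03],[50,-7.3,-15.8,-35.1,0.007,-0.006,0.029],[50,-8,-15.8,-34.8,0.007,-0.005,0.029],[50,-8.6,-15.8,-34.8,0.007,-0.005,0.03],[50,-9.2,-15.8,-34.5,0.006,-0.005,0.029],[50,-9.9,-15.8,-34.4,0.007,-0.006,0.029],[50,-10.5,-15.7,-34.3,0.007,-0.005,0.03],[50,-11.2,-15.6,-34.1,0.006,-0.005,0.029],[50,0,0,0,0,0,0],[50,0,0,0,0,0,0]])

```text
clock: 3.12
eef_pos: [0.3859, 0.2861, 0.146]
eef_rot: [0.647, 0.28, -0.272, 0.655]
wrist_force: [-0.1, -0.5, 0.4]
opening: 0.0497
```

```bash
python3 - <<'E'
from h import *
im,c,s=shot('wrist','rest1'); st()
crop(im,100,50,420,290,'rest1c')
E
```

```text
3.175 [0.3863 0.2858 0.1463] [ 0.647   0.2798 -0.2724  0.6549] F [ 0.7 -0.   0.2] M [-0.03  0.33  0.02] 0.0498 [ 0.65  -0.296  2.395 -0.885  0.568  2.856]
```

View pics/rest1.png

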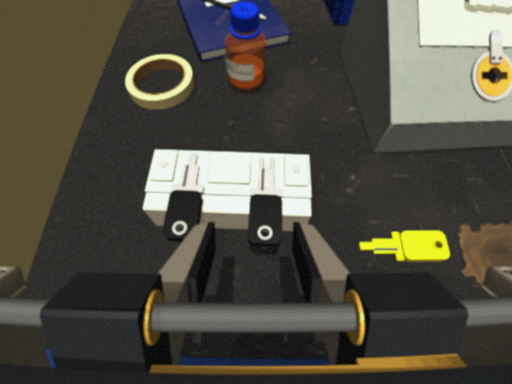

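View pics/rest1c.png

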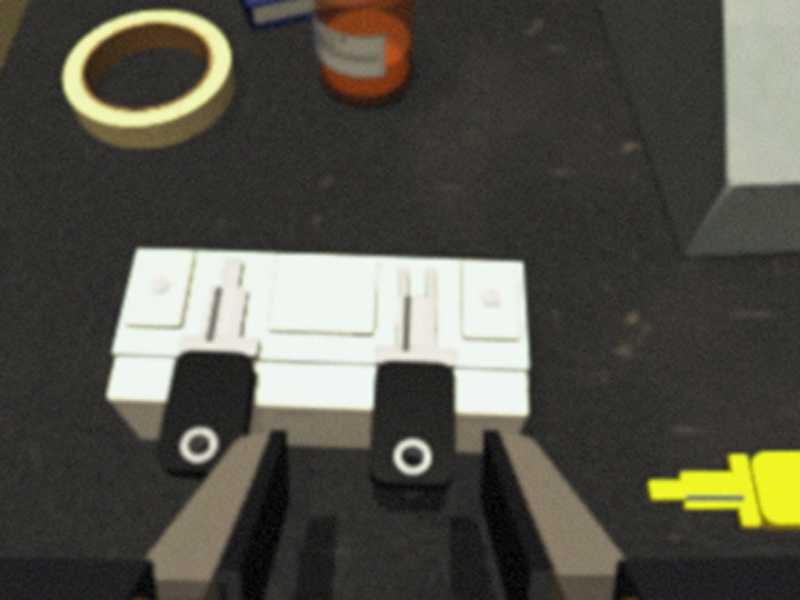

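```bash
python3 - <<'E'
from h import *
import itertools
J=np.array([[-1.42109472e+00,1.59057190e-01,1.59820017e+00,0,1.38618627e+00,-2.10070270e-01],[-0.327,-0.192,2.161,0.318,0.715,0.955],[0.65,-0.296,2.395,-0.885,0.568,2.856]])
Q=[[ 0.40294992,0.58183884,-0.40199657,0.58094207],[0.5944,0.3833,-0.3243,0.6281],[0.647,0.2798,-0.2724,0.6549]]
for s in itertools.product((1,-1),repeat=6):
    if s[0]<0: continue
    Rs=[]
    for j,q in zip(J*s,Q):
        K=R.from_euler('z',j[0])*R.from_euler('y',j[1]+j[2]*1)*R.from_euler('z',j[3])*R.from_euler('y',j[4])*R.from_euler('z',j[5])
        Rs.append(K.inv()*R.from_quat(q))
    e=max((Rs[0].inv()*Rs[1]).magnitude(),(Rs[0].inv()*Rs[2]).magnitude())
    if e<.3: print(s,e,Rs[0].as_matrix().round(3))
E
```

```text
(1, 1, 1, 1, 1, 1) 0.0006682416961527252 [[-0. -0. -1.]
 [ 0.  1. -0.]
 [ 1. -0. -0.]]
```

```bash
cat > kin.py <<'E'
from h import *
from scipy.optimize import least_squares
C=R.from_matrix([[0,0,-1],[0,1,0],[1,0,0.]])
import json
S=[([-1.42109472e+00,1.59057190e-01,1.59820017e+00,0,1.38618627e+00,-2.10070270e-01],[ 0.2023433 , -0.53760452,  0.23263037]),([-0.327,-0.192,2.161,0.318,0.715,0.955],[0.5547,0.0042,0.1684]),([0.65,-0.296,2.395,-0.885,0.568,2.856],[0.3863,0.2858,0.1463])]
try: S+= [tuple(x) for x in json.load(open('samples.json'))]
except Exception: pass
def fk(j,v):
    oy,d1,L2,ax,L3,T,ox=v
    A=R.from_euler('z',j[0]);B=A*R.from_euler('y',j[1]);D=B*R.from_euler('y',j[2]);E=D*R.from_euler('z',j[3])*R.from_euler('y',j[4]);F=E*R.from_euler('z',j[5])*C
    return A.apply([ox,oy,d1])+B.apply([0,0,L2])+D.apply([ax,0,L3])+F.apply([T,0,0]),F
def res(v): return np.r_[np.concatenate([fk(j,v)[0]-p for j,p in S]),1e-3*(np.array(v)-v0)]
v0=np.array([.12,.3,.4,0,.4,.3,0])
fit=least_squares(res,v0); v=fit.x
LO=np.array([-2.91,-.94,.18,-1.29,.17,-3]);HI=np.array([2.91,2.29,2.7,4.43,2.64,3])
def ik(Rt,p,j0):
    f=lambda j:np.r_[(fk(j,v)[0]-p)*3,(fk(j,v)[1].inv()*Rt).as_rotvec()]
    r=least_squares(f,np.clip(j0,LO+1e-3,HI-1e-3),bounds=(LO,HI)); return r.x,np.abs(r.fun).max()
if __name__=='__main__':
    print(v.round(4),np.abs(res(v)).reshape(-1)[:3*len(S)].round(4))
E
python3 kin.py
```

```text
[1.200e-01 2.958e-01 3.868e-01 4.660e-02 5.184e-01 3.032e-01 3.000e-04] [0.0001 0.     0.0001 0.0001 0.0001 0.0002 0.     0.0001 0.0001]
```

```bash
cat > fitrest.py <<'E'
from h import *
from scipy.optimize import least_squares
A=[([36,85,50],(137,249)),([36,-85,50],(523,262)),([-35,85,47.5],(108,398)),([-35,-85,47.5],(527,415)),
([-67,40,55],(200-3,474)),([-67,-40,55],(411,487))]
P=np.array([a[0] for a in A])/1e3; px=np.array([a[1] for a in A])/2.5+[100,50]
c=load('rest1')
W=lambda v,P=P:R.from_euler('z',v[2]).apply(P)+[v[0],v[1],0]
f=least_squares(lambda v:(proj(W(v),c)-px)[:4].ravel(),[.48,.3,.02])
print(f.x, (proj(W(f.x),c)-px).round(1))
for y in (40,-40): print('key',y,W(f.x,np.array([-17,y,52.5])/1e3))
E
python3 fitrest.py; cat > reach.py <<'E'
from kin import *
ry=.02
def chk(n,Rt,p,j0):
    j,e=ik(Rt,p,j0); print(n,j.round(2),'err',round(e,4)); return j
E
python3 - <<'E'
from reach import *
j0=S[2][0]
for key,y in (('b',.345),('a',.265)):
  for pt in (20,30,40,50):
    for f in (-1,1):
      best=min((ik(toolrot(np.radians(pt),ry,f),np.array([.425,y,.0525]),g) for g in (j0,np.array(j0)-[0,0,0,0,0,3.1],[.5,-.3,2.3,2,.8,0],[.3,0,2.3,0,.8,0])),key=lambda r:r[1])
      print(key,pt,f,best[0].round(2),round(best[1],4))
yaw=.094
base=np.array([.6113,.005,.0931]); ax=R.from_euler('z',yaw).apply([-np.sin(np.radians(35)),0,np.cos(np.radians(35))])
for d in (20,30,40):
  for t in (0,.8,1.57):
   for f in (-1,1):
    Rt=R.from_rotvec(-ax*t)*toolrot(np.radians(55+d),yaw,f)
    p=base+ax*.043
    best=min((ik(Rt,p,g) for g in (S[1][0],np.array(S[1][0])-[0,0,0,0,0,3.1],np.array(S[1][0])+[0,0,0,0,0,2],[-.3,-.2,2,2,.8,0])),key=lambda r:r[1])
    print('lock',d,t,f,best[0].round(2),round(best[1],4))
E
```

```text
[ 0.48698174  0.3130428  -0.02255038] [[ 0.5  0.1]
 [-0.5  0.3]
 [-1.  -0.2]
 [ 1.  -0.3]
 [ 1.  -0.4]
 [ 1.8 -1.9]]
key 40 [0.470888   0.35341596 0.0525    ]
key -40 [0.46908412 0.2734363  0.0525    ]
b 20 -1 [ 0.85  0.45  2.25  4.16  0.95 -1.97] 0.0
b 20 1 [0.85 0.45 2.25 4.16 0.95 1.17] 0.0
b 30 -1 [ 0.8   0.3   2.27  4.33  0.72 -2.19] 0.0
b 30 1 [0.8  0.3  2.27 4.33 0.72 0.95] 0.0
b 40 -1 [ 0.71  0.21  2.29  4.43  0.52 -2.36] 0.0391
b 40 1 [0.71 0.21 2.29 4.43 0.52 0.79] 0.0391
b 50 -1 [ 0.66  0.11  2.19 -0.96  0.45  3.  ] 0.0361
b 50 1 [ 0.68  0.14  2.2  -1.11  0.46  0.03] 0.0
a 20 -1 [ 0.66  0.35  2.44  3.9   0.95 -1.83] 0.0
a 20 1 [0.66 0.35 2.44 3.9  0.95 1.32] 0.0
a 30 -1 [ 0.61  0.17  2.45  4.05  0.66 -2.04] 0.0
a 30 1 [0.61 0.17 2.45 4.05 0.66 1.1 ] 0.0
a 40 -1 [ 0.55  0.04  2.43  4.42  0.42 -2.46] 0.0
a 40 1 [0.55 0.04 2.43 4.42 0.42 0.68] 0.0
a 50 -1 [ 0.49 -0.03  2.37 -1.08  0.33  3.  ] 0.0061
a 50 1 [ 0.5  -0.02  2.37 -1.12  0.33 -0.1 ] 0.0
lock 20 0 -1 [-0.25  0.11  1.89  0.11  0.9   1.17] 0.0
lock 20 0 1 [-0.25  0.11  1.89  0.11  0.9  -1.97] 0.0
lock 20 0.8 -1 [-0.41
[... 180 characters left out ...]
.09  0.85  0.91 -1.25] 0.0
lock 30 0 -1 [-0.22  0.23  1.74  0.03  1.09  1.25] 0.0
lock 30 0 1 [-0.22  0.23  1.74  0.03  1.09 -1.89] 0.0
lock 30 0.8 -1 [-0.43  0.22  1.8   0.47  1.16  1.53] 0.0
lock 30 0.8 1 [-0.43  0.22  1.8   0.47  1.16 -1.61] 0.0
lock 30 1.57 -1 [-0.6   0.17  2.01  0.91  1.1   1.79] 0.0
lock 30 1.57 1 [-0.6   0.17  2.01  0.91  1.1  -1.35] 0.0
lock 40 0 -1 [-0.19  0.35  1.58 -0.03  1.29  1.3 ] 0.0
lock 40 0 1 [-0.19  0.35  1.58 -0.03  1.29 -1.85] 0.0
lock 40 0.8 -1 [-0.44  0.35  1.66  0.46  1.35  1.53] 0.0
lock 40 0.8 1 [-0.44  0.35  1.66  0.46  1.35 -1.61] 0.0
lock 40 1.57 -1 [-0.64  0.29  1.92  0.94  1.28  1.72] 0.0
lock 40 1.57 1 [-0.64  0.29  1.92  0.94  1.28 -1.42] 0.0
```

```bash
python3 - <<'E'
from reach import *
ry=-.022
kb=np.array([.4709,.3534,.0525]);ka=np.array([.469,.2734,.0525])
fw=R.from_euler('z',ry).apply([1,0,0])
for key,k in (('b',kb),('a',ka)):
  for pt in (45,50,55,60,65):
   for dz in (0,.06):
    p=k-fw*.040+[0,0,.003+dz]
    j,e=ik(toolrot(np.radians(pt),ry,1),p,[.5,-.02,2.37,-1.0,.4,-.1])
    print(key,pt,dz,j.round(2),round(e,4))
yaw=.094
base=np.array([.6113,.005,.0931]); ax=R.from_euler('z',yaw).apply([-np.sin(np.radians(35)),0,np.cos(np.radians(35))])
for d in (50,55,60):
  for h in (.041,.1):
   for t in (0,.8,1.7):
    Rt=R.from_rotvec(-ax*t)*toolrot(np.radians(55+d),yaw,1)
    j,e=ik(Rt,base+ax*h,[-.19,.35,1.6,0,1.3,-1.85]); print('lock',d,h,t,j.round(2),round(e,4))
E
```

```text
b 45 0 [ 0.74  0.19  2.17 -1.29  0.53  0.27] 0.0091
b 45 0.06 [ 0.74  0.05  2.18 -1.1   0.58  0.04] 0.0
b 50 0 [ 0.71  0.17  2.15 -1.08  0.51  0.05] 0.0
b 50 0.06 [ 0.71  0.03  2.15 -0.88  0.59 -0.18] 0.0
b 55 0 [ 0.67  0.16  2.12 -0.83  0.52 -0.21] 0.0
b 55 0.06 [ 0.67  0.03  2.11 -0.68  0.62 -0.39] 0.0
b 60 0 [ 0.64  0.16  2.09 -0.62  0.56 -0.43] 0.0
b 60 0.06 [ 0.64  0.04  2.07 -0.51  0.68 -0.56] 0.0
b 65 0 [ 0.61  0.17  2.04 -0.44  0.62 -0.62] 0.0
b 65 0.06 [ 0.61  0.05  2.02 -0.38  0.74 -0.7 ] 0.0
a 45 0 [ 0.56  0.01  2.35 -1.29  0.41  0.14] 0.0303
a 45 0.06 [ 0.57 -0.14  2.36 -1.08  0.46 -0.1 ] 0.0
a 50 0 [ 0.54  0.01  2.33 -1.11  0.39 -0.05] 0.0
a 50 0.06 [ 0.54 -0.15  2.32 -0.81  0.49 -0.38] 0.0
a 55 0 [ 0.51  0.    2.29 -0.79  0.42 -0.38] 0.0
a 55 0.06 [ 0.51 -0.15  2.28 -0.59  0.55 -0.61] 0.0
a 60 0 [ 0.48  0.    2.25 -0.55  0.48 -0.64] 0.0
a 60 0.06 [ 0.48 -0.13  2.23 -0.42  0.62 -0.78] 0.0
a 65 0 [ 0.45  0.02  2.2  -0.37  0.55 -0.82] 0.0
a 65 0.06 [ 0.45 -0.11  2.18 -0.3   0.7  -0.91] 0.0
lock 50 0.041 0 [-0.17  0.49  1.42 -0.07  1.48 -1.82] 0.0
lock 50 0.041 0.8 [-0.44  
[... 265 characters left out ...]

lock 55 0.041 0 [-0.16  0.56  1.34 -0.08  1.58 -1.81] 0.0
lock 55 0.041 0.8 [-0.44  0.56  1.44  0.45  1.62 -1.6 ] 0.0
lock 55 0.041 1.7 [-0.7   0.5   1.82  1.05  1.51 -1.47] 0.0
lock 55 0.1 0 [-0.17  0.43  1.42 -0.09  1.63 -1.82] 0.0
lock 55 0.1 0.8 [-0.47  0.42  1.52  0.44  1.68 -1.6 ] 0.0
lock 55 0.1 1.7 [-0.75  0.34  1.9   1.02  1.57 -1.43] 0.0
lock 60 0.041 0 [-0.15  0.63  1.26 -0.1   1.68 -1.8 ] 0.0
lock 60 0.041 0.8 [-0.44  0.63  1.36  0.45  1.71 -1.6 ] 0.0
lock 60 0.041 1.7 [-0.71  0.57  1.76  1.05  1.59 -1.48] 0.0
lock 60 0.1 0 [-0.16  0.5   1.35 -0.11  1.72 -1.82] 0.0
lock 60 0.1 0.8 [-0.46  0.49  1.45  0.44  1.77 -1.6 ] 0.0
lock 60 0.1 1.7 [-0.75  0.42  1.85  1.03  1.65 -1.45] 0.0
```

```bash
python3 - <<'E'
from h import *
c=load('rest1')
f=lambda u,z:onz(np.array([u])/2.5+[100,50],c,z)[0]
for n,tip,ring in (('a',(417.5,268),(411.5,456)),('b',(233.5,261),(199,444))):
    t=f(tip,.055); r=f(ring,.0575); d=t-r; print(n,t,r,'len',np.hypot(*d[:2]),'yaw',np.arctan2(d[1],d[0]))
# bow edges a
print('bow a edges',f((375,420),.0575),f((454,420),.0575)); print('bow b',f((163,410),.0575)) 
print('end a', f((411,487),.055),'b',f((196,474),.055))
t=viewer.get_calibration('top')
print(onz([[145,222],[201,226],[143,245],[200,247]],t,.05))
k=2.85
print('top rings',onz([[125+87/k,120+378/k],[125+163/k,120+383/k]],t,.0575))
E
```

```text
a [0.51376173 0.27337351 0.055     ] [0.42835651 0.27611018 0.0575    ] len 0.08544906293341624 yaw -0.032032428980541074
b [0.5158197  0.35256693 0.055     ] [0.43138755 0.35551084 0.0575    ] len 0.08448346507422196 yaw -0.034853001596079736
bow a edges [0.44244833 0.28994065 0.0575    ] [0.44301831 0.25997119 0.0575    ]
bow b [0.4448184  0.37121879 0.0575    ]
end a [0.417272   0.27619225 0.055     ] b [0.4205214  0.35576436 0.055     ]
[[0.51991708 0.39098529 0.05      ]
 [0.51291625 0.22127791 0.05      ]
 [0.45096211 0.39301252 0.05      ]
 [0.45036811 0.22158303 0.05      ]]
top rings [[0.42977394 0.35199506 0.0575    ]
 [0.42715362 0.27233131 0.0575    ]]
```

Call:
step_arm(motion=[[50,-2,0,0,-0.18,0,0],[50,-2,0,0,-0.18,0,0],[50,-2,0,0,-0.18,0,0],[50,-2,0,0,-0.18,0,0],[50,-2,0,0,-0.18,0,0],[50,-2,0,0,-0.18,0,0],[50,0,0,0,-0.18,0,0],[50,0,0,0,-0.18,0,0],[50,0,0,0,-0.18,0,0],[50,0,0,0,-0.18,0,0],[50,0,0,0,-0.18,0,0],[50,0,0,0,-0.18,0,0]])

```text
clock: 4.68
eef_pos: [0.3784, 0.2851, 0.1551]
eef_rot: [-0.275, 0.372, 0.119, 0.879]
wrist_force: [-0.2, -0.3, -0.2]
opening: 0.0501
```

```bash
python3 - <<'E'
from h import *
st()
plan([(toolrot(np.radians(55),-.025,1),np.array([.389,.275,.115]),50)],n=6)
E
```

```text
4.675 [0.3784 0.2851 0.1551] [-0.2747  0.3718  0.1188  0.8787] F [-0.2 -0.3 -0.2] M [-0.04  0.23  0.01] 0.0501 [ 0.665 -0.334  2.402 -0.856  0.598  0.665]
[50.0, 6.0, 0.5, -3.7, -0.157, 0.016, 0.023],
[50.0, 6.1, 1.0, -3.6, -0.157, 0.016, 0.022],
[50.0, 6.2, 1.3, -3.2, -0.157, 0.015, 0.023],
[50.0, 6.3, 1.7, -3.0, -0.156, 0.016, 0.022],
[50.0, 6.3, 2.0, -2.5, -0.157, 0.016, 0.023],
[50.0, 6.4, 2.2, -2.1, -0.157, 0.016, 0.022],
end [0.389 0.275 0.115] 6
```

Call:
step_arm(motion=[[50,6.0,0.5,-3.7,-0.157,0.016,0.023],[50,6.1,1.0,-3.6,-0.157,0.016,0.022],[50,6.2,1.3,-3.2,-0.157,0.015,0.023],[50,6.3,1.7,-3.0,-0.156,0.016,0.022],[50,6.3,2.0,-2.5,-0.157,0.016,0.023],[50,6.4,2.2,-2.1,-0.157,0.016,0.022],[50,0,0,0,0,0,0],[50,0,0,0,0,0,0]])

```text
clock: 5.68
eef_pos: [0.3884, 0.276, 0.1149]
eef_rot: [-0.621, 0.335, 0.318, 0.634]
wrist_force: [-0.2, 0.3, 0.2]
opening: 0.05
```

```bash
python3 - <<'E'
from h import *
im,c,s=shot('wrist','pre1'); st()
plan([(toolrot(np.radians(55),-.025,1),np.array([.428,.275,.0555]),50)],n=6)
E
```

```text
5.725 [0.3882 0.2762 0.1149] [-0.6208  0.3344  0.3181  0.6337] F [-0.3 -0.7  0.5] M [0.09 0.2  0.04] 0.05 [ 0.57  -0.228  2.345 -0.617  0.587 -0.525]
[50.0, 11.9, 0.2, -0.1, -0.001, 0, 0],
[50.0, 11.9, 0.3, 0, -0.001, 0.001, 0],
[50.0, 12.0, 0.2, -0.1, -0.001, 0, 0],
[50.0, 11.9, 0.3, -0.1, -0.001, 0.001, 0],
[50.0, 11.9, 0.2, 0, -0.001, 0, 0.001],
[50.0, 11.9, 0.3, 0, -0.001, 0, 0],
end [0.428  0.275  0.0555] 6
```

View pics/pre1.png

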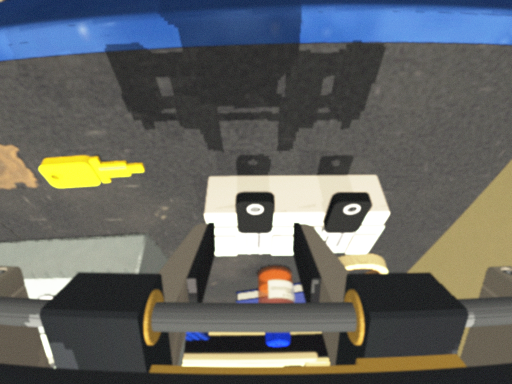

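Call:
step_arm(motion=[[50,11.9,0.2,0,0,0,0],[50,11.9,0.3,0,0,0,0],[50,11.9,0.2,-0.1,0,0,0],[50,11.9,0.3,-0.1,0,0,0],[50,11.9,0.2,0,0,0,0],[50,11.9,0.3,0,0,0,0],[50,0,0,0,0,0,0]])

```text
clock: 6.6
eef_pos: [0.4272, 0.2752, 0.0539]
eef_rot: [-0.621, 0.335, 0.319, 0.632]
wrist_force: [0.5, -0.7, 0.0]
opening: 0.05
```

```bash
python3 - <<'E'
from h import *
im,c,s=shot('wrist','pre2'); st()
crop(im,130,120,400,320,'pre2c')
E
```

```text
6.65 [0.4272 0.2754 0.0545] [-0.6215  0.3346  0.3191  0.6324] F [ 1.1  0.1 -0.4] M [ 0.05  0.14 -0.03] 0.0501 [ 0.51   0.004  2.294 -0.795  0.418 -0.366]
```

View pics/pre2c.png

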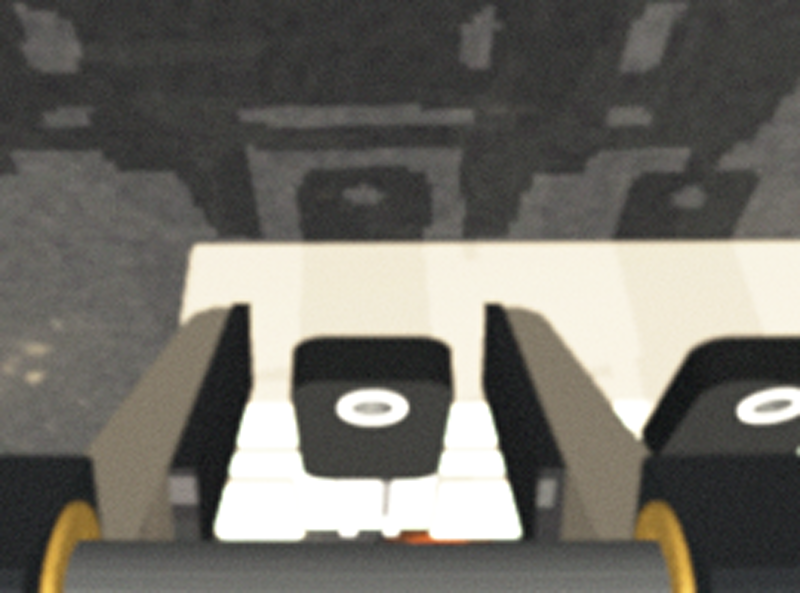

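Call:
step_arm(motion=[[30,0,0,0,0,0,0],[30,0,0,0,0,0,0],[25,0,0,0,0,0,0],[25,0,0,0,0,0,0],[25,0,0,0,0,0,0]], grip_force=45)

```text
clock: 7.28
eef_pos: [0.4277, 0.2759, 0.0556]
eef_rot: [-0.622, 0.334, 0.319, 0.633]
wrist_force: [-1.0, 1.1, 2.4]
opening: 0.0315
```

```bash
python3 - <<'E'
from h import *
st()
E
```

```text
7.275 [0.4277 0.2759 0.0556] [-0.6217  0.3337  0.3189  0.6328] F [-1.   1.1  2.4] M [0.12 0.11 0.05] 0.0315 [ 0.51   0.003  2.293 -0.795  0.418 -0.366]
```

```bash
cat > lockp.py <<'E'
from h import *
YAW=.094; LOCK=np.array([.6113,.0052,.0931])
def lockR(t=0):
    X=R.from_euler('z',YAW)*R.from_euler('y',-np.radians(35))  # lock axes: x up slope, z out
    return X*R.from_euler('z',-t)
def keyR(t=0):  # key x=-lock z ; key y = lock y ; key z = lock x
    m=lockR(t).as_matrix(); return R.from_matrix(np.c_[-m[:,2],m[:,1],m[:,0]])
def savekit(name,Rk,pk):
    Rt,pt=pose(); np.savez(name,q=(Rt.inv()*Rk).as_quat(),p=Rt.inv().apply(pk-pt))
def kit(name):
    z=np.load(name); return R.from_quat(z['q']),z['p']
def tcp_for(Rk,pk,k):
    rq,p=k; Rt=Rk*rq.inv(); return Rt,pk-Rt.apply(p)
def tip_target(h,t=0,dx=0,dy=0):  # key shoulder pose with tip at h above face (m), lateral offsets in lock axes
    L=lockR(0); return keyR(t), LOCK+L.apply([dx,dy,h+.046])
E
python3 - <<'E'
from lockp import *
Rt,p=pose(); x=Rt.as_matrix()[:,0]; z=Rt.as_matrix()[:,2]
yaw=np.arctan2(-z[0],z[1]); print('jaw yaw',yaw,'pitch',np.degrees(np.arcsin(-x[2])),'jaw tilt',z[2])
yv=z; xv=np.array([np.cos(yaw),np.sin(yaw),0]); xv-=yv*(xv@yv); xv/=np.linalg.norm(xv)
Rk=R.from_matrix(np.c_[xv,yv,np.cross(xv,yv)])
pk=p+xv*.0403; pk[2]=.0525
savekit('kit_a.npz',Rk,pk); k=kit('kit_a.npz'); print(k[0].as_rotvec(),k[1])
a=tcp_for(*tip_target(.03),k); print(a[0].as_matrix().round(2),a[1])
up=p+[0,0,.09]
plan([(Rt,up,25)],n=3)
plan([(a[0],a[1]+[-.02,0,.03],25)],start=(Rt,up),maxw=.13,maxd=40)
E
```

```text
jaw yaw -0.025814538111648355 pitch 54.96621073523991 jaw tilt 0.004282682954627692
[ 1.43816071 -0.74813213 -0.74813213] [ 2.56560245e-02 -3.12304979e-02 -1.31902218e-05]
[[-0.34 -0.94 -0.09]
 [-0.03 -0.09  1.  ]
 [-0.94  0.34  0.  ]] [ 0.54739806 -0.00081129  0.19013392]
[25.0, -24.6, -17.2, 0.1, 0, 0, 0],
[25.0, -24.5, -17.2, 0.2, 0, 0, 0],
[25.0, -24.6, -17.3, 0.1, 0, 0, 0],
end [0.4277 0.2759 0.1456] 3
[25.0, -0.1, -16.4, -34.2, -0.016, -0.001, 0.12],
[25.0, -2.0, -15.7, -34.5, -0.015, -0.002, 0.12],
[25.0, -4.0, -14.8, -34.7, -0.016, -0.002, 0.12],
[25.0, -5.7, -13.6, -34.9, -0.015, -0.001, 0.119],
[25.0, -7.3, -12.4, -35.1, -0.016, -0.002, 0.12],
[25.0, -8.8, -10.8, -35.3, -0.015, -0.001, 0.12],
[25.0, -10.0, -9.2, -35.4, -0.016, -0.002, 0.12],
[25.0, -11.1, -7.3, -35.5, -0.015, -0.001, 0.12],
end [ 0.5274 -0.0008  0.2202] 8
```

Call:
step_arm(motion=[[25,-12,-8.5,0.1,0,0,0],[25,-20,-14,0.1,0,0,0],[25,-20,-14,0.1,0,0,0],[25,-21.7,-15.2,0.1,0,0,0]])

```text
clock: 7.78
eef_pos: [0.4271, 0.2755, 0.1454]
eef_rot: [-0.622, 0.335, 0.319, 0.632]
wrist_force: [-0.1, 0.4, -0.9]
opening: 0.0311
```

Call:
step_arm(motion=[[25,-0.1,-16.4,-34.2,-0.016,-0.001,0.12],[25,-2,-15.7,-34.5,-0.015,-0.002,0.12],[25,-4,-14.8,-34.7,-0.016,-0.002,0.12],[25,-5.7,-13.6,-34.9,-0.015,-0.001,0.119],[25,-7.3,-12.4,-35.1,-0.016,-0.002,0.12],[25,-8.8,-10.8,-35.3,-0.015,-0.001,0.12],[25,-10,-9.2,-35.4,-0.016,-0.002,0.12],[25,-11.1,-7.3,-35.5,-0.015,-0.001,0.12],[25,0,0,0,0,0,0],[25,0,0,0,0,0,0]])

```text
clock: 9.02
eef_pos: [0.521, 0.0051, 0.2199]
eef_rot: [-0.438, 0.558, 0.59, 0.386]
wrist_force: [-0.5, 0.6, -0.2]
opening: 0.0316
```

```bash
python3 - <<'E'
from lockp import *
im,c,s=shot('wrist','L1'); st()
k=kit('kit_a.npz'); Rt,p=pose(s); Rk=Rt*k[0]; pk=p+Rt.apply(k[1])
print('tip in lock mm',lockR().inv().apply(pk+Rk.apply([.046,0,0])-LOCK)*1e3)
a=tcp_for(*tip_target(.025),k)
plan([(a[0],a[1],25)],n=3)
E
```

```text
9.075 [0.5208 0.0054 0.2204] [-0.4385  0.5578  0.5895  0.3861] F [ 0.9 -0.6 -0.9] M [ 0.06 -0.3   0.02] 0.0317 [-0.17   0.287  1.504 -0.088  1.663 -1.82 ]
tip in lock mm [-1.96909527  7.46943947 69.14462647]
[25.0, 7.8, -12.8, -2.8, -0.003, -0.001, 0.008],
[25.0, 7.7, -12.8, -2.8, -0.003, -0.002, 0.008],
[25.0, 7.5, -12.9, -2.8, -0.003, -0.001, 0.008],
end [ 5.503e-01 -5.000e-04  1.861e-01] 3
```

View pics/L1.png

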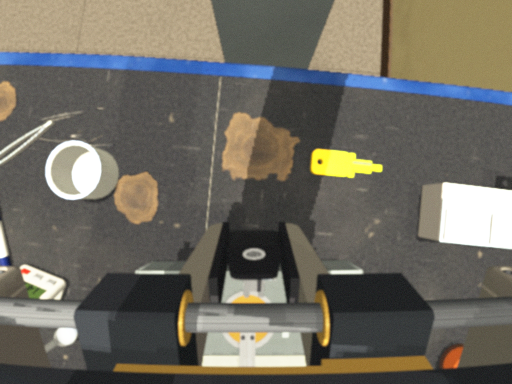

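Call:
step_arm(motion=[[25,7.8,-12.8,-2.8,-0.003,-0.001,0.008],[25,7.7,-12.8,-2.8,-0.003,-0.002,0.008],[25,7.5,-12.9,-2.8,-0.003,-0.001,0.008],[25,0,0,0,0,0,0],[25,0,0,0,0,0,0]])

```text
clock: 9.7
eef_pos: [0.5505, -0.0007, 0.1871]
eef_rot: [-0.433, 0.559, 0.597, 0.378]
wrist_force: [0.0, 0.6, -1.4]
opening: 0.0312
```

```bash
cat >> lockp.py <<'E'
def rep(kn='kit_a.npz'):
    s=st(); k=kit(kn); Rt,p=pose(s); Rk=Rt*k[0]; pk=p+Rt.apply(k[1])
    L=lockR(); print('tip in lock mm',(L.inv().apply(pk+Rk.apply([.046,0,0])-LOCK)*1e3).round(2),'rot err vs t=0 (lock axes)',(L.inv().apply((Rk*keyR(0).inv()).as_rotvec())).round(3),'F lock',L.inv().apply(s['wrist_force']).round(1))
    return s
E
python3 - <<'E'
from lockp import *
rep()
im,c,s=shot('wrist','L2'); crop(im,170,210,350,384,'L2c',3.4)
im2,c2,_=shot('scene','L2s'); crop(im2,200,90,360,250,'L2sc',3.75)
im3,c3,_=shot('top','L2t'); crop(im3,215,130,335,230,'L2tc',6)
k=kit('kit_a.npz'); Rt,p=pose(s); Rk=Rt*k[0]; pk=p+Rt.apply(k[1])
pts=[pk+Rk.apply(np.array(q)) for q in ([.046,0,0],[0,0,0],[0,.016,0],[0,-.016,0],[-.05,0,0.005])]+[LOCK]
print(proj(pts,c).round(1).tolist()); print(proj(pts,c2).round(1).tolist()); print(proj(pts,c3).round(1).tolist())
E
```

```text
9.7 [ 0.5505 -0.0007  0.1871] [-0.4328  0.5595  0.5972  0.3782] F [ 0.   0.6 -1.4] M [ 0.06 -0.28 -0.02] 0.0312 [-0.171  0.408  1.424 -0.09   1.646 -1.827]
tip in lock mm [ 0.86 -0.22 25.72] rot err vs t=0 (lock axes) [-0.001 -0.001  0.   ] F lock [-0.7  0.6 -1.2]
[[253.3, 294.2], [253.4, 272.3], [276.1, 272.3], [230.7, 272.2], [253.4, 245.1], [253.6, 302.7]]
[[260.2, 199.3], [249.0, 185.1], [248.8, 182.8], [249.3, 187.6], [238.2, 168.1], [266.0, 207.1]]
[[275.3, 197.4], [276.7, 205.3], [270.9, 205.7], [282.5, 204.9], [278.2, 212.9], [274.6, 193.5]]
```

View pics/L2c.png

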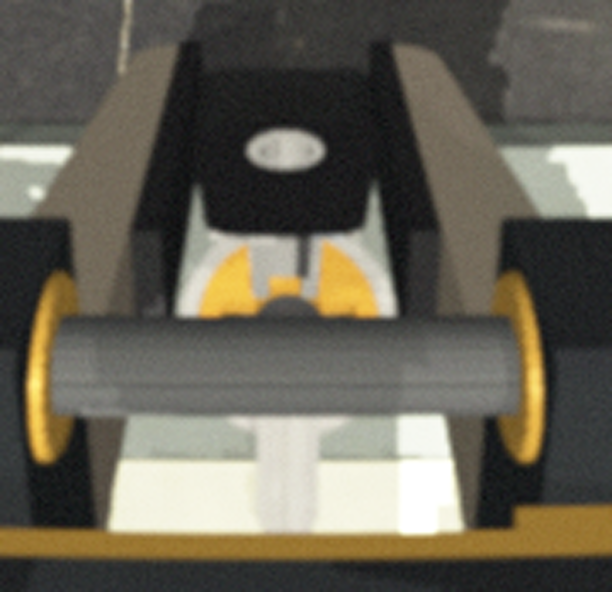

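View pics/L2sc.png

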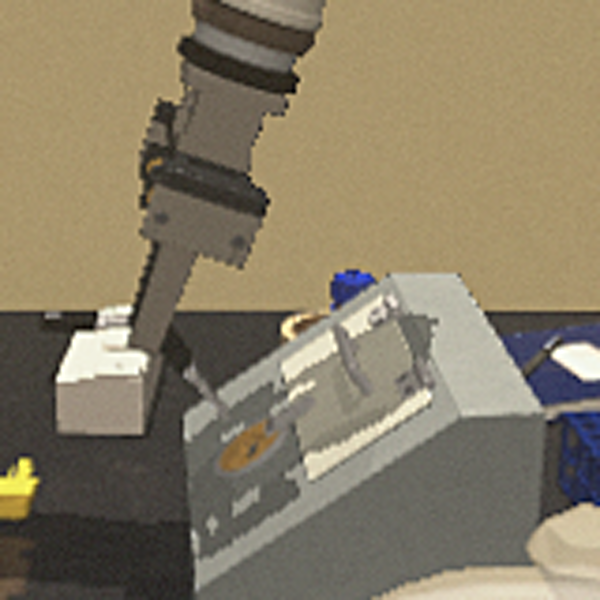

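View pics/L2tc.png

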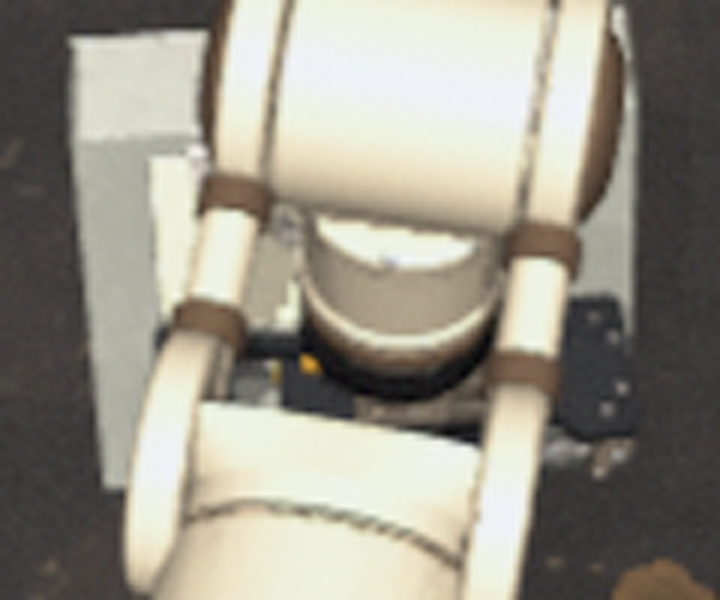

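```bash
python3 - <<'E'
from h import *
im=cv2.imread('pics/L2.png'); crop(im,215,270,295,310,'L2z',10)
im=cv2.imread('pics/L2s.png'); crop(im,235,170,295,220,'L2sz',12)
E
```

```text
(no output)
```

View pics/L2z.png

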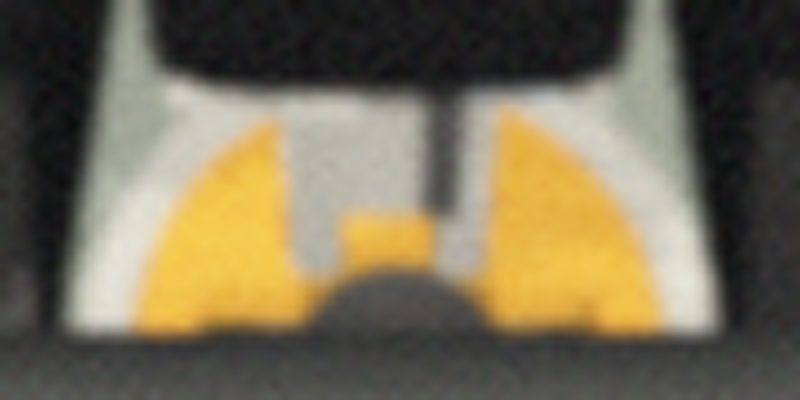

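View pics/L2sz.png

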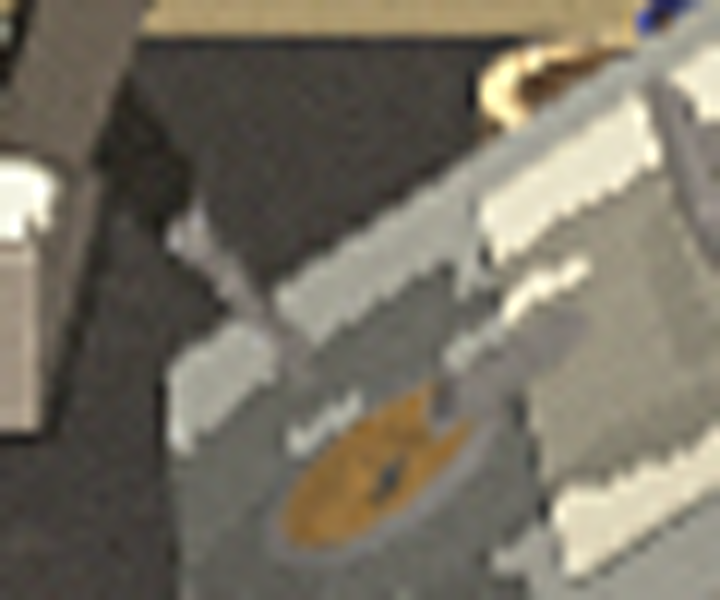

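```bash
python3 - <<'E'
from lockp import *
c=load('L2'); k=kit('kit_a.npz'); Rt=R.from_quat(c['rot']); p=c['pos']; Rk=Rt*k[0]; pk=p+Rt.apply(k[1])
for q in ([.046,0,.0025],[.046,0,-.0025],[.032,0,.0025],[0,.016,.0025],[-.0,0,0.005],[-.0,0,0.0055]): print(q,proj(pk+Rk.apply(q),c).round(1))
L=lockR()
for q in ([0,0,0],[-.01,0,0],[-.0045,.018,0],[-.024,0,0]): print(q,proj(LOCK+L.apply(q),c).round(1))
k1=proj(LOCK+L.apply([[0,0,0],[.01,0,0],[0,.01,0]]),c); print(k1)
E
```

```text
[0.046, 0, 0.0025] [[253.3 297.2]]
[0.046, 0, -0.0025] [[253.4 291.3]]
[0.032, 0, 0.0025] [[253.3 291.4]]
[0, 0.016, 0.0025] [[276.3 275.7]]
[-0.0, 0, 0.005] [[253.4 279.1]]
[-0.0, 0, 0.0055] [[253.4 279.8]]
[0, 0, 0] [[253.6 302.7]]
[-0.01, 0, 0] [[253.6 291.9]]
[-0.0045, 0.018, 0] [[273.3 297.8]]
[-0.024, 0, 0] [[253.6 277.4]]
[[253.60052293 302.74483153]
 [253.58576135 314.08491568]
 [264.63986084 302.7510269 ]]
```

```bash
cat > disc.py <<'E'
from lockp import *
from scipy.optimize import least_squares
def fit(f,pts,h=0.0):
    c=load(f); L=lockR()
    o,d=ray(pts,c); n=L.as_matrix()[:,2]; t=((LOCK+n*h-o)@n)/(d@n); W=L.inv().apply(o+d*t[:,None]-LOCK)*1e3
    g=least_squares(lambda v:np.hypot(W[:,0]-v[0],W[:,1]-v[1])-v[2],[0,0,20]); return g.x.round(2),np.std(g.fun).round(2)
def brass(f,box):
    im=cv2.imread(f'pics/{f}.png'); hsv=cv2.cvtColor(im,cv2.COLOR_BGR2HSV)
    m=((hsv[:,:,0]>12)&(hsv[:,:,0]<32)&(hsv[:,:,1]>110)).astype(np.uint8); z=np.zeros_like(m); x0,y0,x1,y1=box; z[y0:y1,x0:x1]=m[y0:y1,x0:x1]
    return z
if __name__=='__main__':
    m=brass('lock2',(220,140,310,230)); cs,_=cv2.findContours(m,cv2.RETR_EXTERNAL,cv2.CHAIN_APPROX_NONE); q=max(cs,key=cv2.contourArea).reshape(-1,2).astype(float)
    hull=cv2.convexHull(q.astype(np.float32)).reshape(-1,2); print('hull',len(hull),fit('lock2',hull))
    # grey ring outer, by hand from lock2d (scale 6,origin 200,120)
    print('ring2',fit('lock2',np.array([[166,410],[561,410],[362,594],[220,540],[505,540],[240,270],[490,270]])/6+[200,120]))
    print('L2 brass',fit('L2',np.array([[275,125],[205,200],[140,310],[500,110],[600,200],[660,310]])/10+[215,270]))
E
python3 disc.py
```

```text
hull 30 (array([ 0.44,  0.56, 23.75]), np.float64(0.1))
ring2 (array([-0.11,  0.37, 29.02]), np.float64(0.14))
L2 brass (array([ 1.8 ,  1.39, 23.57]), np.float64(0.55))
```

```bash
python3 - <<'E'
from disc import *
m=brass('L2',(215,270,295,304)); 
pts=[]
for y in range(283,302):
    x=np.where(m[y])[0]
    if len(x)>5: pts+=[[x.min()-.0,y],[x.max()+.0,y]]
pts=np.array(pts,float); print(pts[::4].tolist()); print(fit('L2',pts))
c=load('L2');L=lockR()
o,d=ray(pts,c); n=L.as_matrix()[:,2]; t=((LOCK-o)@n)/(d@n); W=L.inv().apply(o+d*t[:,None]-LOCK)*1e3
g=least_squares(lambda v:np.hypot(W[:,0]-v[0],W[:,1]-v[1])-23.9,[0,0]); print(g.x,g.fun.std())
E
```

```text
[[240.0, 283.0], [237.0, 285.0], [236.0, 287.0], [234.0, 289.0], [233.0, 291.0], [231.0, 293.0], [231.0, 295.0], [230.0, 297.0], [229.0, 299.0], [229.0, 301.0]]
(array([ 0.59,  0.73, 23.23]), np.float64(0.24))
[1.78814671 0.73311879] 0.34990656545297855
```

```bash
python3 - <<'E'
from lockp import *
import re
new=LOCK+lockR().apply([.00065,.0004,0]); s=open('lockp.py').read()
s=s.replace("LOCK=np.array([.6113,.0052,.0931])","LOCK=np.array(%s)"%new.round(5).tolist()); open('lockp.py','w').write(s)
E
cat > ins.py <<'E'
from lockp import *
import sys
# usage: ins.py kit h_target_mm nrows [t] [dx] [dy]
kn=sys.argv[1]; h=float(sys.argv[2])/1e3; n=int(sys.argv[3]); a=[float(x) for x in sys.argv[4:]]+[0]*3
rep(kn); k=kit(kn); T=tcp_for(*tip_target(h,a[0],a[1]/1e3,a[2]/1e3),k); plan([(T[0],T[1],25)],n=n)
E
python3 ins.py kit_a.npz -4 5
```

```text
9.85 [ 0.5508 -0.0011  0.1871] [-0.4328  0.5596  0.597   0.3785] F [ 0.7  0.6 -0. ] M [ 0.05 -0.31 -0.01] 0.0312 [-0.171  0.409  1.423 -0.09   1.646 -1.827]
tip in lock mm [ 0.51 -1.12 25.59] rot err vs t=0 (lock axes) [-0.001 -0.001 -0.   ] F lock [ 0.6  0.6 -0.4]
[25.0, 3.5, -4.8, 0.2, 0, 0, 0],
[25.0, 3.4, -4.8, 0.2, 0, 0, 0],
[25.0, 3.5, -4.8, 0.2, -0.001, 0, 0.001],
[25.0, 3.5, -4.8, 0.2, 0, 0, 0],
[25.0, 3.4, -4.8, 0.3, 0, -0.001, 0],
end [0.5673 0.0015 0.1627] 5
```

Call:
step_arm(motion=[[25,3.5,-4.8,0.2,0,0,0],[25,3.4,-4.8,0.2,0,0,0],[25,3.5,-4.8,0.2,0,0,0],[25,3.5,-4.8,0.2,0,0,0],[25,3.4,-4.8,0.3,0,0,0],[25,0,0,0,0,0,0]], grip_force=55)

```text
clock: 10.6
eef_pos: [0.5673, 0.0013, 0.1612]
eef_rot: [-0.432, 0.56, 0.598, 0.378]
wrist_force: [-0.2, 0.3, -0.6]
opening: 0.0308
```

```bash
python3 ins.py kit_a.npz -20 4;python3 - <<'E'
from lockp import *
im,c,s=shot('wrist','L3'); crop(im,205,230,305,310,'L3c',8)
E
```

```text
10.6 [0.5673 0.0013 0.1612] [-0.4319  0.56    0.5975  0.378 ] F [-0.2  0.3 -0.6] M [ 0.09 -0.36 -0.05] 0.0308 [-0.163  0.475  1.387 -0.087  1.618 -1.816]
tip in lock mm [-0.97 -0.18 -5.16] rot err vs t=0 (lock axes) [-0.001  0.001 -0.001] F lock [-0.5  0.3 -0.3]
[25.0, 1.9, -3.2, 0, 0, 0, 0],
[25.0, 2.0, -3.1, 0.1, -0.001, 0, -0.001],
[25.0, 2.0, -3.2, 0, 0, 0, 0],
[25.0, 1.9, -3.1, 0, 0, 0, 0],
end [0.5764 0.0023 0.1496] 4
```

View pics/L3c.png

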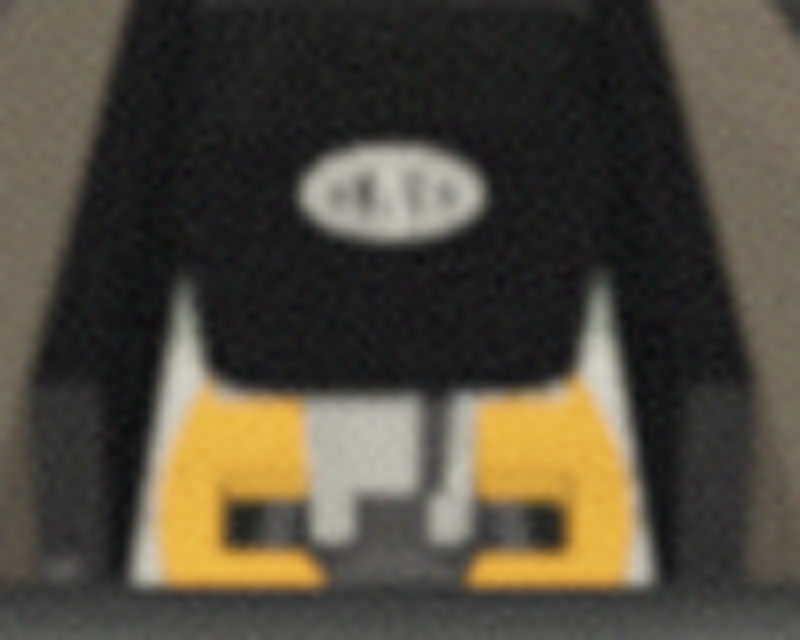

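Call:
step_arm(motion=[[25,1.9,-3.2,0.1,0,0,0],[25,2,-3.1,0.1,0,0,0],[25,2,-3.2,0.1,0,0,0],[25,1.9,-3.1,0.1,0,0,0],[25,0,0,0,0,0,0]])

```text
clock: 11.28
eef_pos: [0.5764, 0.0026, 0.1498]
eef_rot: [-0.432, 0.56, 0.597, 0.378]
wrist_force: [-0.4, 1.1, -0.2]
opening: 0.0315
```

```bash
python3 ins.py kit_a.npz -30 3 0 0 .4
```

```text
11.275 [0.5764 0.0026 0.1498] [-0.4321  0.5599  0.5974  0.3781] F [-0.4  1.1 -0.2] M [ 0.08 -0.31 -0.05] 0.0315 [-0.159  0.509  1.365 -0.086  1.607 -1.811]
tip in lock mm [  0.12   0.14 -19.76] rot err vs t=0 (lock axes) [-0.001  0.001 -0.001] F lock [-0.3  1.1  0. ]
[25.0, 2.0, -2.8, 0.1, 0, 0, 0],
[25.0, 2.0, -2.7, 0, -0.001, 0, -0.001],
[25.0, 2.0, -2.8, 0.1, 0, 0, 0],
end [0.5821 0.0033 0.1414] 3
```

Call:
step_arm(motion=[[25,2,-2.8,0.1,0,0,0],[25,2,-2.7,0,0,0,0],[25,2,-2.8,0.1,0,0,0],[25,0.9,-1.3,0,0,0,0],[25,0.9,-1.3,0,0,0,0],[25,0,0,0,0,0,0]])

```text
clock: 12.02
eef_pos: [0.584, 0.0034, 0.1391]
eef_rot: [-0.432, 0.56, 0.597, 0.378]
wrist_force: [0.2, 0.3, -0.2]
opening: 0.0318
```

```bash
python3 ins.py kit_a.npz -37 2 0 0 .4
```

```text
12.025 [0.584  0.0034 0.1391] [-0.4322  0.5598  0.5973  0.3782] F [ 0.2  0.3 -0.2] M [ 0.09 -0.27  0.01] 0.0318 [-0.156  0.538  1.346 -0.085  1.596 -1.808]
tip in lock mm [  0.24   0.29 -32.96] rot err vs t=0 (lock axes) [-0.001  0.    -0.001] F lock [ 0.1  0.3 -0.3]
[25.0, 1.3, -1.6, 0, -0.001, 0, 0],
[25.0, 1.2, -1.6, 0, 0, 0, 0],
end [0.5862 0.0036 0.1356] 2
```

Call:
step_arm(motion=[[25,0.9,-1.3,0,0,0,0],[25,0.9,-1.2,0,0,0,0],[25,0,0,0,0,0,0]])

```text
clock: 12.4
eef_pos: [0.5857, 0.0036, 0.1365]
eef_rot: [-0.432, 0.56, 0.597, 0.378]
wrist_force: [-0.2, -0.2, 0.3]
opening: 0.0313
```

```bash
python3 ins.py kit_a.npz -40 2 0 0 .4
```

```text
12.4 [0.5857 0.0036 0.1365] [-0.4322  0.5598  0.5973  0.3782] F [-0.2 -0.2  0.3] M [ 0.06 -0.33 -0.04] 0.0313 [-0.156  0.545  1.342 -0.085  1.594 -1.807]
tip in lock mm [  0.13   0.3  -36.09] rot err vs t=0 (lock axes) [-0.001  0.    -0.001] F lock [-0.  -0.2  0.3]
[25.0, 1.2, -1.6, 0, -0.001, 0, 0],
[25.0, 1.2, -1.5, 0, 0, 0, 0],
end [0.5878 0.0038 0.1331] 2
```

Call:
step_arm(motion=[[25,1.2,-1.6,0,0,0,0],[25,1.2,-1.5,0,0,0,0],[25,0,0,0,0,0,0]])

```text
clock: 12.78
eef_pos: [0.5878, 0.0038, 0.1331]
eef_rot: [-0.432, 0.56, 0.597, 0.378]
wrist_force: [-0.6, -0.3, -0.6]
opening: 0.0316
```

```bash
python3 ins.py kit_a.npz -43 2 0 0 .4; python3 - <<'E'
from lockp import *
im,c,s=shot('wrist','L4'); crop(im,205,230,305,310,'L4c',8)
E
```

```text
12.775 [0.5878 0.0038 0.1331] [-0.4321  0.5599  0.5973  0.3782] F [-0.6 -0.3 -0.6] M [ 0.1  -0.35 -0.  ] 0.0316 [-0.155  0.554  1.337 -0.084  1.591 -1.806]
tip in lock mm [ -0.14   0.31 -40.05] rot err vs t=0 (lock axes) [-0.001  0.001 -0.001] F lock [-0.8 -0.3 -0.2]
[25.0, 0.8, -1.2, 0, -0.001, 0, 0],
[25.0, 0.8, -1.3, 0, 0, 0, -0.001],
end [0.5896 0.004  0.1307] 2
```

View pics/L4c.png

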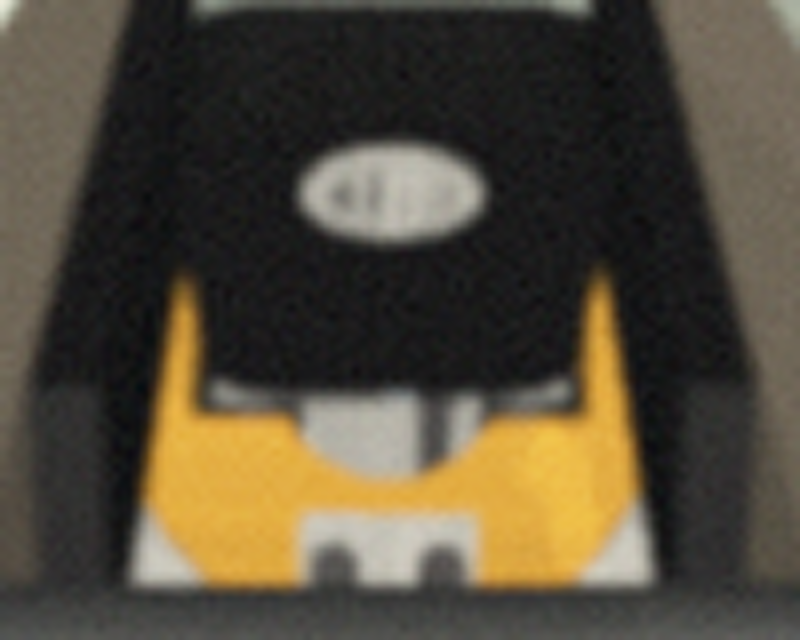

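Call:
step_arm(motion=[[25,0.8,-1.2,0,0,0,0],[25,0.8,-1.3,0,0,0,0],[25,0.6,-0.8,0,0,0,0],[25,0.6,-0.8,0,0,0,0],[25,0,0,0,0,0,0]])

```text
clock: 13.45
eef_pos: [0.5907, 0.004, 0.1292]
eef_rot: [-0.432, 0.56, 0.597, 0.378]
wrist_force: [0.0, -0.8, -0.6]
opening: 0.0317
```

```bash
python3 ins.py kit_a.npz -46 1 0 0 .4
```

```text
13.45 [0.5907 0.004  0.1292] [-0.4322  0.5598  0.5973  0.3782] F [ 0.  -0.8 -0.6] M [ 0.06 -0.31 -0.04] 0.0317 [-0.154  0.565  1.329 -0.084  1.587 -1.804]
tip in lock mm [  0.06   0.27 -44.93] rot err vs t=0 (lock axes) [-0.001  0.    -0.001] F lock [-0.4 -0.8 -0.4]
[25.0, 0.7, -0.8, 0, -0.001, 0, 0],
end [0.5912 0.0041 0.1282] 1
```

Near home, no contact yet; press gently until it seats.

Call:
step_arm(motion=[[25,0.6,-0.8,0,0,0,0],[25,0.6,-0.8,0,0,0,0],[25,0,0,0,0,0,0]])

```text
clock: 13.82
eef_pos: [0.5911, 0.004, 0.129]
eef_rot: [-0.432, 0.56, 0.598, 0.378]
wrist_force: [-5.0, -0.3, 6.9]
opening: 0.0312
```

```bash
python3 ins.py kit_a.npz -46 1 0 0 .4
```

```text
13.825 [0.5911 0.004  0.129 ] [-0.4316  0.5604  0.5976  0.3775] F [-5.  -0.3  6.9] M [0.06 0.92 0.05] 0.0312 [-0.153  0.568  1.325 -0.085  1.59  -1.804]
tip in lock mm [  0.09   0.19 -45.3 ] rot err vs t=0 (lock axes) [-0.001  0.003 -0.   ] F lock [-0.2  0.2  8.5]
[25.0, 0.7, -0.4, 0.1, -0.001, 0, -0.003],
end [0.5912 0.0041 0.1282] 1
```

```bash
cat > turn.py <<'E'
from lockp import *
import sys
kn,t0,t1,n,h=sys.argv[1],*map(float,sys.argv[2:6]); rep(kn); k=kit(kn)
dx,dy=(float(x)/1e3 for x in sys.argv[6:8])
w=[(*tcp_for(*tip_target(h/1e3,t,dx,dy),k),25) for t in np.linspace(t0,t1,int(n)+1)[1:]]
plan(w,n=1)
E
python3 turn.py kit_a.npz 0 1.3 11 -44.6 .05 .25
```

```text
13.825 [0.5911 0.004  0.129 ] [-0.4316  0.5604  0.5976  0.3775] F [-5.  -0.3  6.9] M [0.06 0.92 0.05] 0.0312 [-0.153  0.568  1.325 -0.085  1.59  -1.804]
tip in lock mm [  0.09   0.19 -45.3 ] rot err vs t=0 (lock axes) [-0.001  0.003 -0.   ] F lock [-0.2  0.2  8.5]
[25.0, -0.2, 0.7, -0.4, 0.066, -0.097, -0.002],
[25.0, 0, 0.1, -0.4, 0.068, -0.097, 0],
[25.0, 0.1, 0, -0.3, 0.068, -0.097, -0.001],
[25.0, 0, 0, -0.4, 0.068, -0.097, 0],
[25.0, 0, 0, -0.4, 0.068, -0.096, 0],
[25.0, 0, 0, -0.3, 0.068, -0.097, 0],
[25.0, 0, 0, -0.4, 0.068, -0.097, 0],
[25.0, 0, 0, -0.4, 0.067, -0.096, 0.001],
[25.0, 0.1, 0, -0.3, 0.068, -0.097, -0.001],
[25.0, 0, 0, -0.4, 0.068, -0.097, 0],
[25.0, 0, 0.1, -0.3, 0.068, -0.097, 0],
end [0.589  0.0008 0.1282] 11
```

Call:
step_arm(motion=[[25,-0.8,1.3,-0.4,0.066,-0.097,-0.001],[25,0,0,-0.4,0.068,-0.097,0],[25,0.1,0,-0.3,0.068,-0.097,0],[25,0,0,-0.4,0.068,-0.097,0],[25,0,0,-0.4,0.068,-0.096,0],[25,0,0,0,0,0,0]])

```text
clock: 14.58
eef_pos: [0.5904, 0.0014, 0.1285]
eef_rot: [-0.208, 0.545, 0.581, 0.568]
wrist_force: [-1.1, -0.6, 1.2]
opening: 0.0316
```

```bash
python3 turn.py kit_a.npz 0.591 1.3 6 -44.6 .05 .25;  python3 - <<'E'
from lockp import *
im,c,s=shot('wrist','L5')
E
```

```text
14.575 [0.5904 0.0014 0.1285] [-0.2077  0.5448  0.5812  0.5677] F [-1.1 -0.6  1.2] M [-0.    0.08  0.16] 0.0316 [-0.367  0.569  1.375  0.314  1.636 -1.651]
tip in lock mm [ -0.28  -0.55 -45.16] rot err vs t=0 (lock axes) [ 0.    -0.    -0.592] F lock [-0.3 -0.5  1.6]
[25.0, -0.2, 0.6, 0.5, 0.067, -0.096, 0],
[25.0, 0, 0, -0.4, 0.068, -0.097, 0],
[25.0, 0.1, 0, -0.3, 0.068, -0.096, 0],
[25.0, 0, 0, -0.4, 0.068, -0.097, 0],
[25.0, 0, 0, -0.4, 0.068, -0.097, 0],
[25.0, 0, 0, -0.3, 0.068, -0.097, 0],
end [0.589  0.0008 0.1281] 6
```

View pics/L5.png

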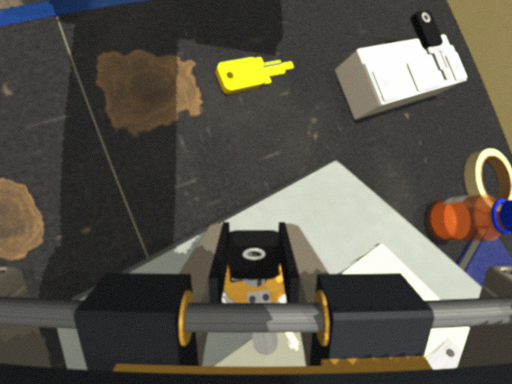

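Call:
step_arm(motion=[[25,-0.2,0.4,0.2,0.067,-0.096,0],[25,0,0,-0.3,0.068,-0.097,0],[25,0.1,0,-0.3,0.068,-0.096,0],[25,0,0,-0.4,0.068,-0.097,0],[25,0,0,-0.3,0.068,-0.097,0],[25,0,0,-0.3,0.068,-0.097,0],[25,0,0,0,0,0,0]])

```text
clock: 15.5
eef_pos: [0.5893, 0.0009, 0.1277]
eef_rot: [0.082, 0.466, 0.496, 0.728]
wrist_force: [-1.2, -0.2, 1.1]
opening: 0.0309
```

```bash
python3 turn.py kit_a.npz 1.3 1.8 5 -44.6 .05 .25; python3 - <<'E'
from lockp import *
im,c,s=shot('wrist','L6'); crop(im,195,230,335,384,'L6c',3.8)
E
```

```text
15.5 [0.5893 0.0009 0.1277] [0.0818 0.466  0.4955 0.7284] F [-1.2 -0.2  1.1] M [-0.59  0.06  0.06] 0.0309 [-0.598  0.528  1.618  0.778  1.571 -1.506]
tip in lock mm [  0.12   0.26 -45.11] rot err vs t=0 (lock axes) [-1.000e-03 -1.000e-03 -1.298e+00] F lock [-0.4 -0.1  1.7]
[25.0, -0.4, 0.4, -0.4, 0.059, -0.084, 0.001],
[25.0, 0, 0, -0.3, 0.057, -0.082, 0],
[25.0, 0, 0, -0.3, 0.058, -0.082, 0],
[25.0, 0.1, 0, -0.3, 0.057, -0.081, 0],
[25.0, 0, 0, -0.3, 0.058, -0.082, 0],
end [0.5877 0.0006 0.1273] 5
```

View pics/L6c.png

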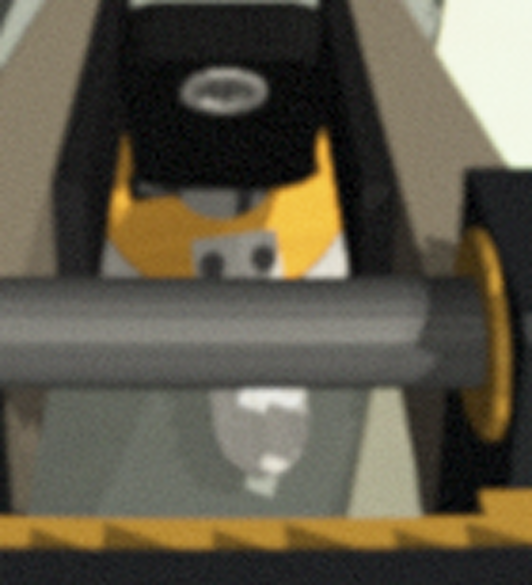

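Call:
step_arm(motion=[[25,-0.2,0.2,-0.3,0.059,-0.084,0],[25,0,0,-0.3,0.057,-0.082,0],[25,0,0,-0.3,0.058,-0.082,0],[25,0,0,-0.3,0.057,-0.081,0],[25,0,0,0,0,0,0]])

```text
clock: 16.18
eef_pos: [0.5885, 0.0009, 0.1272]
eef_rot: [0.244, 0.395, 0.419, 0.78]
wrist_force: [1.1, -3.0, -0.8]
opening: 0.0313
```

```bash
python3 turn.py kit_a.npz 1.7 1.8 1 -44.6 .05 .25; python3 - <<'E'
from lockp import *
im,c,s=shot('wrist','L7'); crop(im,195,230,335,384,'L7c',3.8)
im,c,s=shot('scene','L7s'); crop(im,230,160,320,230,'L7sc',8)
print('moment on lock axis',lockR().inv().apply(s['moment']))
E
```

```text
16.175 [0.5885 0.0009 0.1272] [0.2441 0.3948 0.4189 0.7804] F [ 1.1 -3.  -0.8] M [-0.91  0.18 -0.14] 0.0313 [-0.704  0.499  1.811  1.046  1.509 -1.467]
tip in lock mm [  0.34   0.38 -45.11] rot err vs t=0 (lock axes) [-1.000e-03 -1.000e-03 -1.698e+00] F lock [ 0.2 -3.1 -1.1]
[25.0, -0.5, 0.2, -0.6, 0.059, -0.083, 0.002],
end [0.5877 0.0006 0.1272] 1
moment on lock axis [-0.80397261  0.34261368  0.51260126]
```

View pics/L7c.png

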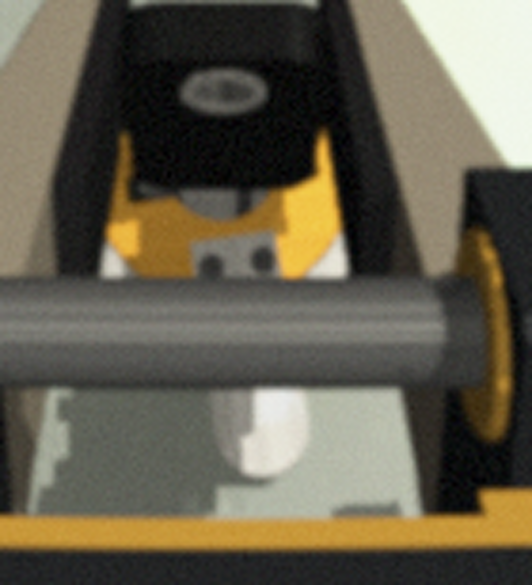

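View pics/L7sc.png

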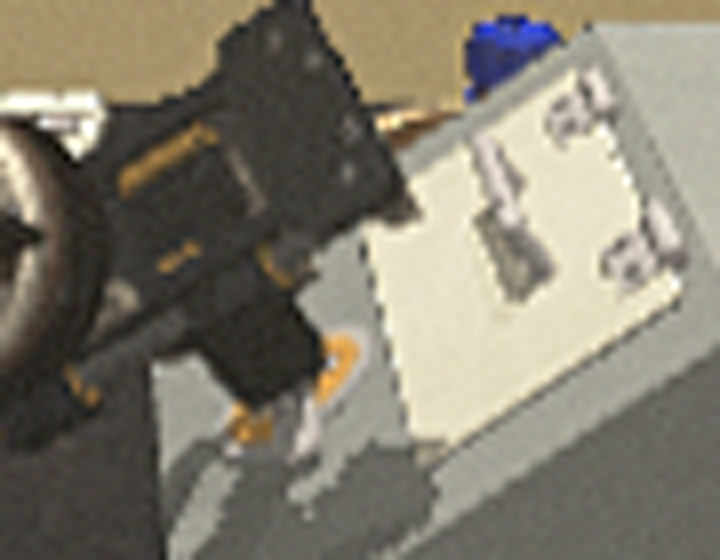

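Call:
step_arm(motion=[[25,0,0.1,-0.2,0.03,-0.042,0],[25,0,0,-0.2,0.03,-0.042,0],[25,0,0,0,0,0,0]])

```text
clock: 16.65
eef_pos: [0.5883, 0.001, 0.1275]
eef_rot: [0.287, 0.372, 0.396, 0.789]
wrist_force: [2.8, -1.5, -0.5]
opening: 0.0312
```

```bash
python3 turn.py kit_a.npz 1.8 1.8 1 -44.6 .05 .25; python3 - <<'E'
from lockp import *
s=st();print('moment on lock axis',lockR().inv().apply(s['moment']))
E
```

```text
16.65 [0.5883 0.001  0.1275] [0.2868 0.3725 0.3956 0.789 ] F [ 2.8 -1.5 -0.5] M [-1.21 -0.29 -0.09] 0.0312 [-0.728  0.491  1.866  1.122  1.493 -1.462]
tip in lock mm [  0.74   0.54 -44.73] rot err vs t=0 (lock axes) [-0.000e+00 -1.000e-03 -1.807e+00] F lock [ 1.8 -1.8 -1.9]
[25.0, -0.5, -0.2, -0.5, -0.003, 0.006, 0.001],
end [0.5878 0.0006 0.1273] 1
16.65 [0.5883 0.001  0.1275] [0.2868 0.3725 0.3956 0.789 ] F [ 2.8 -1.5 -0.5] M [-1.21 -0.29 -0.09] 0.0312 [-0.728  0.491  1.866  1.122  1.493 -1.462]
moment on lock axis [-1.06149334 -0.17086194  0.63286195]
```

```bash
python3 - <<'E'
from lockp import *
im,c,s=shot('wrist','L8'); a=cv2.imread('pics/L7.png'); b=cv2.imread('pics/L6.png')
cv2.imwrite('pics/L8c.png',cv2.resize(np.hstack([x[270:384,215:305] for x in (b,a,im)]),None,fx=2.9,fy=4))
E
```

```text
(no output)
```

View pics/L8c.png

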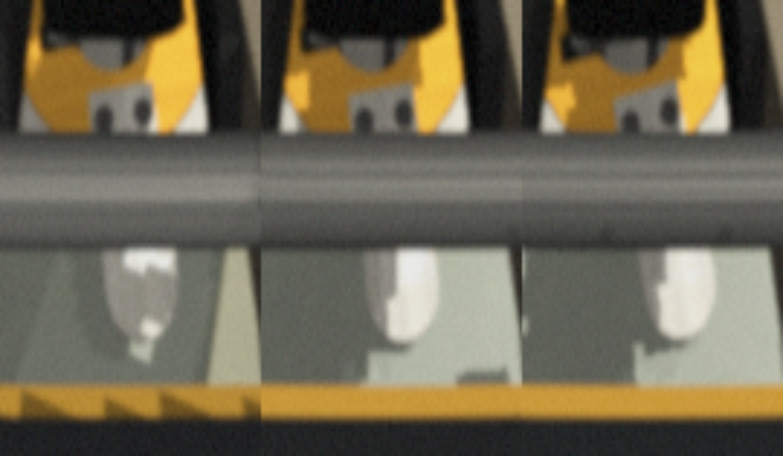

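```bash
python3 - <<'E'
from lockp import *
k=kit('kit_a.npz'); kx=k[0].apply([1,0,0]); print('key x in tool',kx)
s=rep(); Rt,p=pose(s)
R2=R.from_rotvec(lockR().apply([0,0,.08]))*Rt
T=tcp_for(*tip_target(-.0444,1.72,.0003,.0003),k)
T2=tcp_for(*tip_target(.03,1.72,.0003,.0003),k)
plan([(T[0],T[1],25)],n=1); plan([(T2[0],T2[1],25)],start=T,n=6)
E
```

```text
key x in tool [ 0.57404871 -0.81882115  0.        ]
16.7 [0.5883 0.001  0.1276] [0.2864 0.3727 0.3958 0.7889] F [ 3.9 -2.5 -0.8] M [-1.24 -0.25 -0.11] 0.0315 [-0.728  0.491  1.865  1.121  1.493 -1.461]
tip in lock mm [  0.77   0.52 -44.71] rot err vs t=0 (lock axes) [-0.000e+00 -1.000e-03 -1.806e+00] F lock [ 2.5 -2.9 -2.8]
[25.0, -0.5, 0, -0.1, -0.049, 0.07, 0.001],
end [0.588  0.0006 0.1277] 1
[25.0, -7.1, 10.2, 0, 0, 0, 0],
[25.0, -7.1, 10.1, 0, 0, 0, 0],
[25.0, -7.2, 10.2, 0, 0, 0, 0],
[25.0, -7.1, 10.1, 0, 0, 0, 0],
[25.0, -7.1, 10.2, 0, 0, 0, 0],
[25.0, -7.1, 10.1, 0, 0, 0, 0],
end [ 0.5455 -0.0034  0.1886] 6
```

Call:
step_arm(motion=[[25,-0.3,0,-0.1,-0.049,0.07,0],[25,-2.9,4.1,0,0,0,0],[25,-2.9,4.1,0,0,0,0],[25,-5,7.1,0,0,0,0],[25,-7.1,10.2,0,0,0,0],[25,-7.1,10.1,0,0,0,0],[25,-7.1,10.1,0,0,0,0],[25,-7.1,10.1,0,0,0,0],[25,-7.1,10.1,0,0,0,0],[25,-7.1,10.1,0,0,0,0],[25,0,0,0,0,0,0]])

```text
clock: 18.08
eef_pos: [0.5348, -0.0045, 0.2044]
eef_rot: [0.252, 0.391, 0.415, 0.782]
wrist_force: [-0.4, 1.1, -0.9]
opening: 0.0314
```

```bash
python3 - <<'E'
from lockp import *
rep()
im,c,s=shot('wrist','W1')
im,c,s=shot('scene','W1s'); crop(im,220,130,320,230,'W1sc',6)
E
```

```text
18.075 [ 0.5348 -0.0045  0.2044] [0.2524 0.3905 0.4147 0.7822] F [-0.4  1.1 -0.9] M [-0.47  0.09 -0.  ] 0.0314 [-0.788  0.253  1.95   1.009  1.618 -1.398]
tip in lock mm [ 0.51  0.1  49.06] rot err vs t=0 (lock axes) [-1.000e-03 -1.000e-03 -1.719e+00] F lock [-0.8  1.1 -0.6]
```

View pics/W1.png

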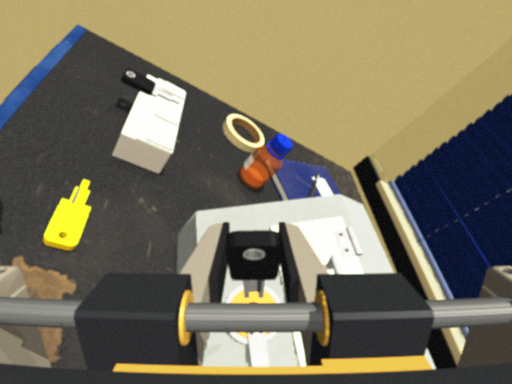

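View pics/W1sc.png

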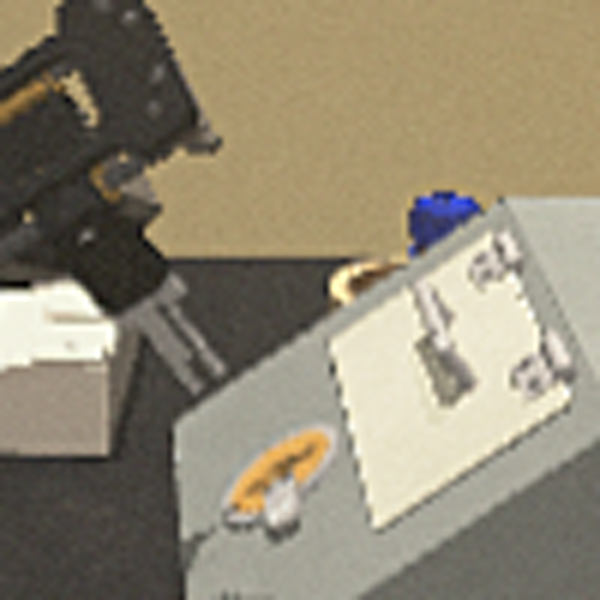

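```bash
cat > dish.py <<'E'
from lockp import *
from kin import ik
D=np.array([.4712,-.2195,0]); EL=np.radians(57)
def keypose(head,h,el=EL,off=0.):
    """tip at height h above bench, off = tip offset beyond the dish centre along heading"""
    x=np.array([np.cos(el)*np.cos(head),np.cos(el)*np.sin(head),-np.sin(el)]); y=np.array([-np.sin(head),np.cos(head),0])
    Rk=R.from_matrix(np.c_[x,y,np.cross(x,y)]); tip=D+np.array([np.cos(head),np.sin(head),0])*off+[0,0,h]
    return Rk,tip-x*.046
E
python3 - <<'E'
from dish import *
k=kit('kit_a.npz'); j0=[-.5,.4,1.6,.2,1.6,-1.8]
for hd in (-.6,-.4,-.2,0):
  for h in (.007,.09):
    T=tcp_for(*keypose(hd,h),k); j,e=ik(*T,j0); print(hd,h,T[1].round(3),j.round(2),round(e,4))
E
```

```text
-0.6 0.007 [ 0.435 -0.194  0.081] [-0.66  0.38  1.69 -0.02  1.45 -1.62] 0.0
-0.6 0.09 [ 0.435 -0.194  0.164] [-0.66  0.27  1.65 -0.02  1.6  -1.63] 0.0
-0.4 0.007 [ 0.43  -0.202  0.081] [-0.64  0.39  1.69 -0.09  1.44 -1.78] 0.0
-0.4 0.09 [ 0.43  -0.202  0.164] [-0.64  0.28  1.65 -0.09  1.59 -1.79] 0.0
-0.2 0.007 [ 0.428 -0.211  0.081] [-0.61  0.38  1.7  -0.15  1.42 -1.93] 0.0
-0.2 0.09 [ 0.428 -0.211  0.164] [-0.61  0.27  1.65 -0.15  1.57 -1.96] 0.0
0 0.007 [ 0.427 -0.219  0.081] [-0.59  0.37  1.71 -0.21  1.39 -2.09] 0.0
0 0.09 [ 0.427 -0.219  0.164] [-0.59  0.26  1.66 -0.21  1.54 -2.12] 0.0
```

```bash
python3 - <<'E'
from dish import *
k=kit('kit_a.npz')
T=tcp_for(*keypose(-.4,.12),k)
Rt,p=pose(); mid=p+np.array([-.03,0,.02])
plan([(Rt,mid,25)],n=1)
plan([(*T,25)],start=(Rt,mid),maxw=.14,maxd=40)
E
```

```text
[25.0, -18.5, 27.9, -13.3, 0, 0, 0],
end [ 0.5048 -0.0042  0.2235] 1
[25.0, -18.2, -9.2, -6.4, -0.057, 0.119, -0.02],
[25.0, -17.1, -9.2, -9.0, -0.056, 0.119, -0.02],
[25.0, -15.7, -8.8, -11.4, -0.057, 0.119, -0.02],
[25.0, -14.0, -8.5, -13.8, -0.056, 0.119, -0.02],
[25.0, -12.1, -7.9, -15.7, -0.057, 0.118, -0.02],
[25.0, -9.9, -7.2, -17.5, -0.057, 0.119, -0.02],
[25.0, -7.7, -6.3, -18.9, -0.056, 0.119, -0.02],
[25.0, -5.2, -5.3, -20.0, -0.057, 0.119, -0.02],
[25.0, -2.8, -4.3, -20.8, -0.056, 0.119, -0.02],
[25.0, -0.1, -3.1, -21.1, -0.057, 0.119, -0.02],
end [ 0.4303 -0.2022  0.1941] 10
```

Call:
step_arm(motion=[[25,-18.5,27.9,-13.3,0,0,0],[25,-18.2,-9.2,-6.4,-0.057,0.119,-0.02],[25,-17.1,-9.2,-9,-0.056,0.119,-0.02],[25,-15.7,-8.8,-11.4,-0.057,0.119,-0.02],[25,-14,-8.5,-13.8,-0.056,0.119,-0.02],[25,-12.1,-7.9,-15.7,-0.057,0.118,-0.02],[25,-9.9,-7.2,-17.5,-0.057,0.119,-0.02],[25,-7.7,-6.3,-18.9,-0.056,0.119,-0.02],[25,-5.2,-5.3,-20,-0.057,0.119,-0.02],[25,-2.8,-4.3,-20.8,-0.056,0.119,-0.02],[25,-0.1,-3.1,-21.1,-0.057,0.119,-0.02],[25,0,0,0,0,0,0]])

```text
clock: 19.68
eef_pos: [0.4305, -0.2011, 0.1935]
eef_rot: [-0.271, 0.653, 0.497, 0.504]
wrist_force: [0.3, 0.7, -1.2]
opening: 0.0315
```

```bash
python3 - <<'E'
from dish import *
st(); k=kit('kit_a.npz')
im,c,s=shot('wrist','D1'); im2,c2,_=shot('top','D1t'); crop(im2,215,130,375,260,'D1tc',5)
im3,c3,_=shot('scene','D1s'); crop(im3,150,130,320,310,'D1sc',3.3)
Rt,p=pose(s); Rk=Rt*k[0]; pk=p+Rt.apply(k[1]); tip=pk+Rk.apply([.046,0,0]); print('tip',tip, 'dish c px wrist',proj(D+[0,0,.052],c),'scene tip',proj(tip,c3),'dish',proj(D+[0,0,.052],c3))
T=tcp_for(*keypose(-.4,.06),k); plan([(*T,25)],n=3)
E
```

```text
19.675 [ 0.4305 -0.2011  0.1935] [-0.271   0.6526  0.4966  0.504 ] F [ 0.3  0.7 -1.2] M [-0.04 -0.32 -0.03] 0.0315 [-0.635  0.246  1.622 -0.087  1.648 -1.798]
tip [ 0.47140299 -0.21828598  0.11944283] dish c px wrist [[252.19874552 278.18182559]] scene tip [[191.73568661 241.63951902]] dish [[194.21204678 271.10494096]]
[25.0, 18.4, -7.5, -0.2, 0, 0.001, 0],
[25.0, 18.4, -7.5, -0.2, 0, 0, -0.001],
[25.0, 18.4, -7.5, -0.2, 0, 0.001, 0],
end [ 0.4303 -0.2023  0.1341] 3
```

View pics/D1.png

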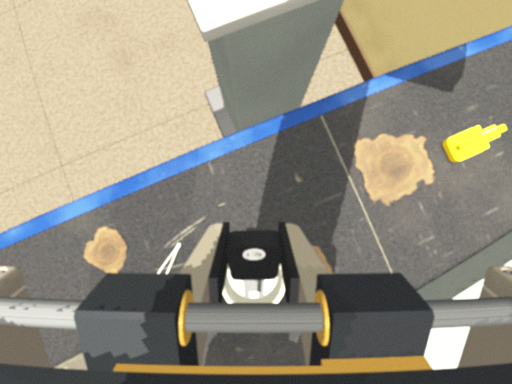

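View pics/D1tc.png

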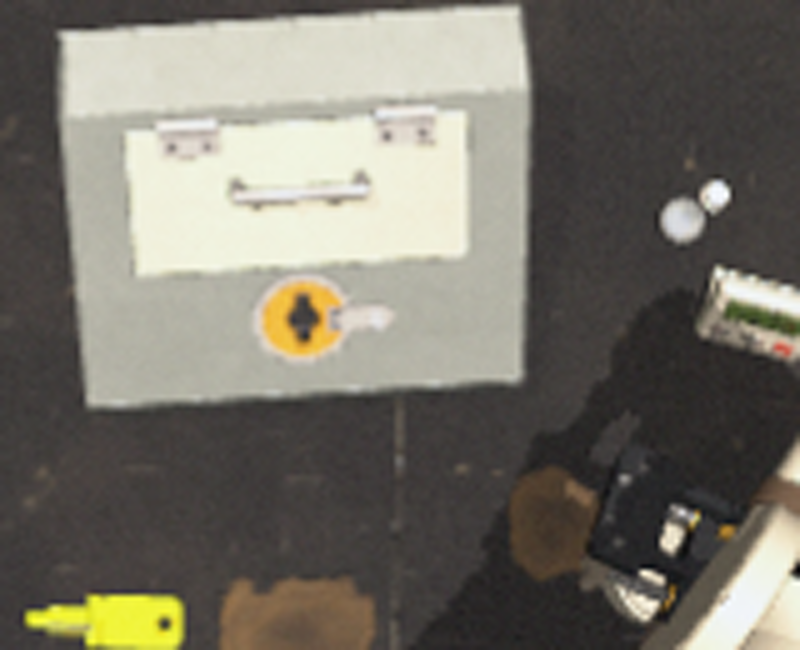

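View pics/D1sc.png

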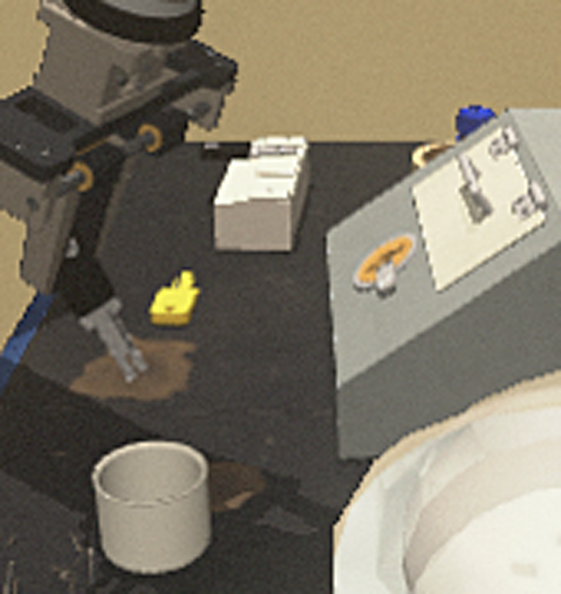

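```bash
python3 - <<'E'
from dish import *
im=cv2.imread('pics/D1.png'); crop(im,205,225,305,310,'D1c',7)
c=load('D1')
a=np.linspace(0,2*np.pi,9)[:-1]
for r in (.0355,.031): print(r,((proj(D+np.c_[r*np.cos(a),r*np.sin(a),0*a+.052],c)-[205,225])*7).round(0).tolist())
im=cv2.imread('pics/D1s.png'); crop(im,170,220,220,310,'D1sz',6.5)
E
```

```text
0.0355 [[421.0, 591.0], [547.0, 461.0], [545.0, 280.0], [418.0, 154.0], [241.0, 155.0], [115.0, 283.0], [115.0, 463.0], [242.0, 592.0]]
0.031 [[410.0, 563.0], [519.0, 450.0], [518.0, 292.0], [407.0, 182.0], [252.0, 183.0], [142.0, 294.0], [142.0, 452.0], [253.0, 564.0]]
```

View pics/D1c.png

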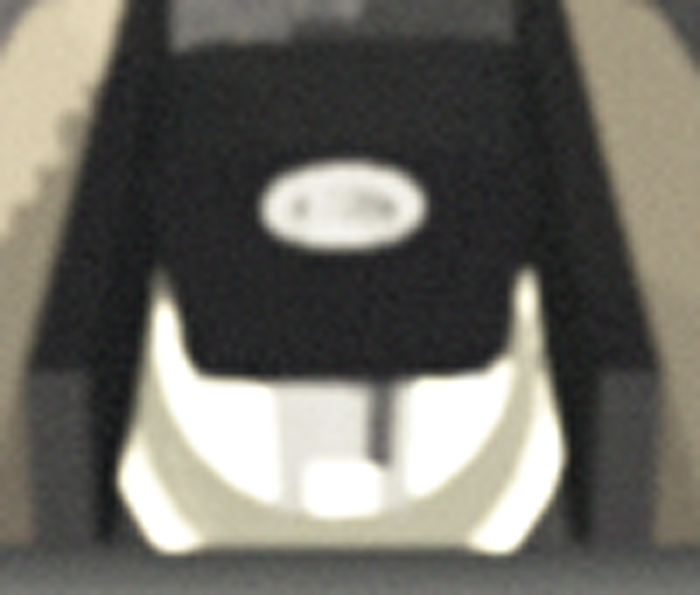

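View pics/D1sz.png

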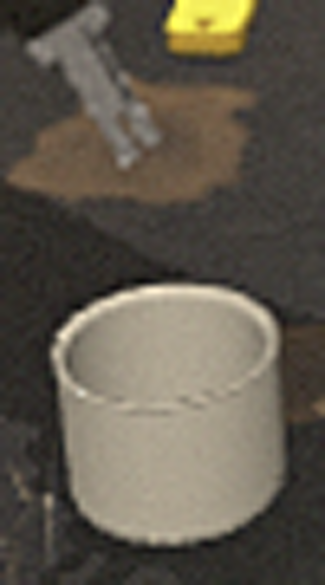

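```bash
python3 - <<'E'
from dish import *
from scipy.optimize import least_squares
c=load('D1')
def ft(P,z,r=None):
    W=onz(np.array(P)/7+[205,225],c,z)[:,:2]
    g=least_squares(lambda v:np.hypot(*(W-v[:2]).T)-(r or v[2]),[.47,-.22,.03]); return g.x.round(4),g.fun.std().round(4)
fl=[(160,350),(200,430),(280,500),(335,518),(410,495),(480,430),(512,380)]
print(ft(fl,.005),ft(fl,.005,.031))
ou=[(120,440),(118,480),(165,552),(563,460),(515,552),(550,380)]
print(ft(ou,.052),ft(ou,.052,.0355))
inn=[(140,420),(150,470),(200,545),(545,420),(535,460),(475,545)]
print(ft(inn,.052),ft(inn,.052,.031))
# scene
cs=load('D1s'); q=lambda p:np.array(p)/6.5+[170,220]
W=onz(q([(52,350),(279,345),(165,285),(165,410)]),cs,.052); print(W)
W=onz(q([(66,490),(285,480),(175,545)]),cs,.0); print(W)
# top original
t=viewer.get_calibration('top'); print(onz(np.array([(600,354),(673,354),(636,320),(636,388)])/2.85+[125,120],t,.052))
E
```

```text
(array([ 0.474 , -0.2192,  0.0309]), np.float64(0.0008)) (array([ 0.4738, -0.2191,  0.03  ]), np.float64(0.0008))
(array([ 0.4782, -0.2212,  0.0336]), np.float64(0.0008)) (array([ 0.4745, -0.2199,  0.03  ]), np.float64(0.0013))
(array([ 0.4744, -0.2191,  0.0312]), np.float64(0.0003)) (array([ 0.4746, -0.2192,  0.03  ]), np.float64(0.0003))
[[ 0.4402444  -0.23066453  0.052     ]
 [ 0.510181   -0.22526898  0.052     ]
 [ 0.46872813 -0.1922349   0.052     ]
 [ 0.48100233 -0.26100782  0.052     ]]
[[ 0.43987445 -0.23202362  0.        ]
 [ 0.50875813 -0.22386021  0.        ]
 [ 0.47942254 -0.25827931  0.        ]]
[[ 0.46965229 -0.18172136  0.052     ]
 [ 0.47151216 -0.25865561  0.052     ]
 [ 0.50609024 -0.21948969  0.052     ]
 [ 0.43527176 -0.21974623  0.052     ]]
```

```bash
sed -i 's/.4712,-.2195,0/.4744,-.2195,0/' dish.py; python3 - <<'E'
from dish import *
k=kit('kit_a.npz')
T=tcp_for(*keypose(-.4,.07,off=.007),k);T2=tcp_for(*keypose(-.4,.009,off=.007),k)
plan([(*T,25)],n=3); plan([(*T2,25)],start=T,n=5)
E
```

```text
[25.0, 14.1, -9.3, 0.2, 0, 0.001, 0],
[25.0, 14.0, -9.3, 0.3, 0, 0, -0.001],
[25.0, 14.1, -9.3, 0.2, 0, 0.001, 0],
end [ 0.4399 -0.2049  0.1441] 3
[25.0, 11.3, -4.6, 0, 0, 0, 0],
[25.0, 11.3, -4.5, 0, 0, 0, 0],
[25.0, 11.3, -4.6, 0, 0, 0, 0],
[25.0, 11.4, -4.6, 0, 0, 0, 0],
[25.0, 11.3, -4.5, 0, 0, 0, 0],
end [ 0.4399 -0.2049  0.083 ] 5
```

Call:
step_arm(motion=[[25,14.1,-9.3,0.2,0,0,0],[25,14,-9.3,0.2,0,0,0],[25,14.1,-9.3,0.2,0,0,0],[25,11.3,-4.6,0,0,0,0],[25,11.3,-4.5,0,0,0,0],[25,11.3,-4.6,0,0,0,0],[25,0,0,0,0,0,0]])

```text
clock: 20.7
eef_pos: [0.4393, -0.2051, 0.1069]
eef_rot: [-0.271, 0.653, 0.496, 0.504]
wrist_force: [-0.2, -1.2, -0.2]
opening: 0.0314
```

```bash
python3 - <<'E'
from dish import *
st();k=kit('kit_a.npz')
im3,c3,_=shot('scene','D2s'); crop(im3,160,180,240,300,'D2sc',5)
T2=tcp_for(*keypose(-.4,.008,off=.007),k); plan([(*T2,25)],n=3)
E
```

```text
20.7 [ 0.4393 -0.2051  0.1069] [-0.2707  0.6531  0.4965  0.5037] F [-0.2 -1.2 -0.2] M [-0.01 -0.35 -0.05] 0.0314 [-0.632  0.372  1.65  -0.086  1.495 -1.78 ]
[25.0, 7.9, -3.2, 0.2, 0, 0, 0],
[25.0, 7.9, -3.2, 0.2, 0, 0, 0],
[25.0, 7.9, -3.2, 0.1, 0, 0, -0.001],
end [ 0.4399 -0.205   0.0821] 3
```

View pics/D2sc.png

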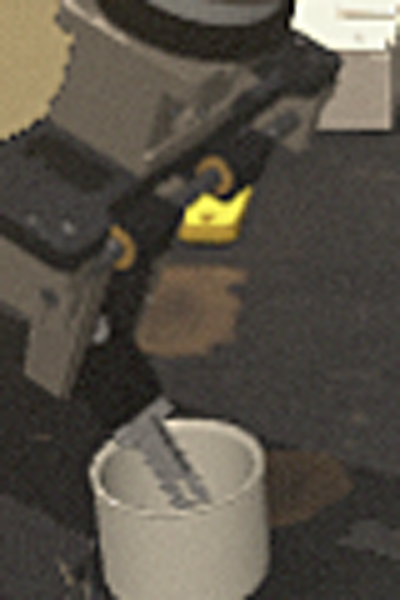

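The blade is inside the dish. Going down the rest of the way in small steps.

Call:
step_arm(motion=[[25,7.9,-3.2,0.2,0,0,0],[25,7.9,-3.2,0.2,0,0,0],[25,5,-2,0.1,0,0,0],[25,0,0,0,0,0,0]])

```text
clock: 21.25
eef_pos: [0.4397, -0.2048, 0.0849]
eef_rot: [-0.271, 0.653, 0.496, 0.504]
wrist_force: [-0.1, 0.3, -0.4]
opening: 0.0314
```

```bash
python3 - <<'E'
from dish import *
st();k=kit('kit_a.npz')
im3,c3,_=shot('scene','D3s'); crop(im3,160,180,240,300,'D3sc',5)
T2=tcp_for(*keypose(-.4,.007,off=.007),k); plan([(*T2,25)],n=1)
E
```

```text
21.25 [ 0.4397 -0.2048  0.0849] [-0.271   0.653   0.4962  0.5038] F [-0.1  0.3 -0.4] M [-0.04 -0.37 -0.  ] 0.0314 [-0.631  0.403  1.659 -0.086  1.455 -1.776]
[25.0, 3.9, -1.5, 0.1, 0, 0, 0],
end [ 0.44   -0.2049  0.0811] 1
```

View pics/D3sc.png

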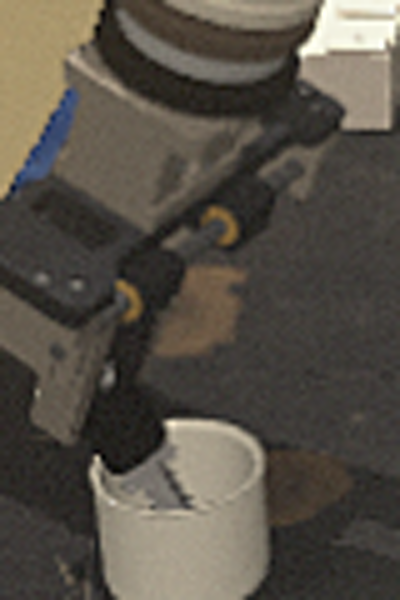

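Call:
step_arm(motion=[[25,2.5,-1,0,0,0,0],[25,0,0,0,0,0,0],[36,0,0,0,0,0,0],[42,0,0,0,0,0,0],[46,0,0,0,0,0,0]])

```text
clock: 21.92
eef_pos: [0.4401, -0.2051, 0.0828]
eef_rot: [-0.271, 0.653, 0.496, 0.504]
wrist_force: [-0.2, -0.1, -0.2]
opening: 0.0454
```

```bash
python3 - <<'E'
from dish import *
st()
im3,c3,_=shot('scene','D4s'); crop(im3,160,180,240,300,'D4sc',5)
im3,c3,_=shot('wrist','D4'); crop(im3,175,205,335,310,'D4c',5)
E
```

```text
21.925 [ 0.4401 -0.2051  0.0828] [-0.2715  0.653   0.4958  0.5041] F [-0.2 -0.1 -0.2] M [-0.03 -0.23  0.03] 0.0454 [-0.631  0.406  1.659 -0.086  1.451 -1.775]
```

View pics/D4sc.png

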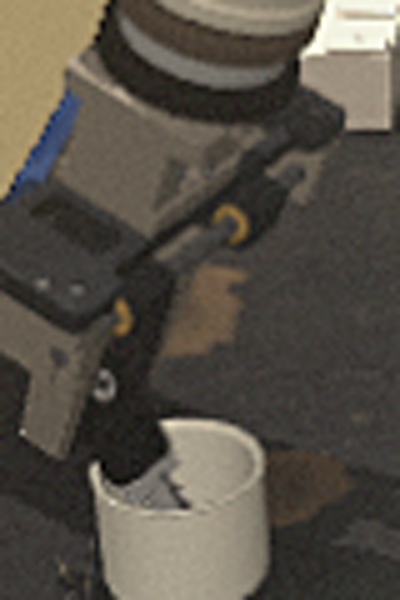

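View pics/D4c.png

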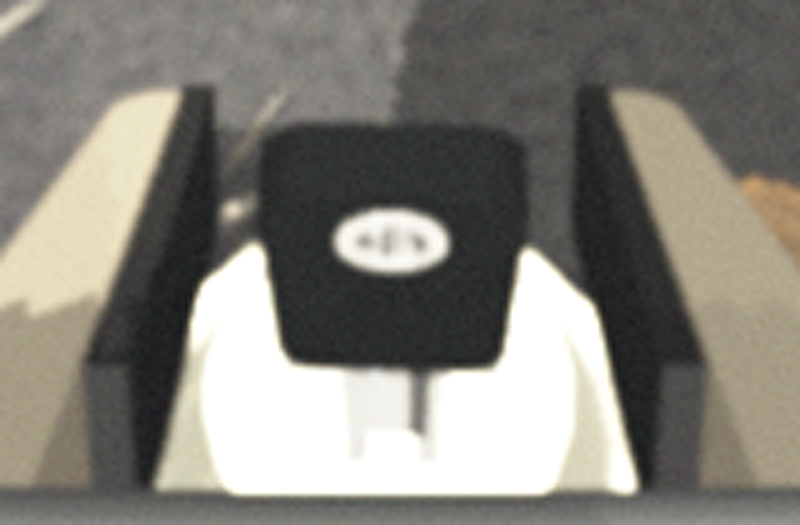

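Call:
step_arm(motion=[[46,-8,0,0,0,0,0],[46,-15,0,0,0,0,0],[46,-25,0,0,0,0,0],[46,-35,0,0,0,0,0],[46,-45,20,0,0,0,0],[46,0,30,20,0,0,0],[46,0,40,40,0,0,0],[46,0,40,40,0,0,0],[46,0,0,0,0,0,0]])

```text
clock: 23.15
eef_pos: [0.4121, -0.0827, 0.2525]
eef_rot: [-0.274, 0.652, 0.496, 0.504]
wrist_force: [-0.6, -0.3, 0.1]
opening: 0.0462
```

```bash
python3 - <<'E'
from dish import *
st()
im,c,_=shot('scene','E1s'); crop(im,150,130,320,310,'E1sc',3.3)
im,c,_=shot('top','E1t'); crop(im,125,120,405,275,'E1tc',2.85)
E
```

```text
23.15 [ 0.4121 -0.0827  0.2525] [-0.2738  0.6519  0.4959  0.5042] F [-0.6 -0.3  0.1] M [-0.05 -0.31 -0.04] 0.0462 [-0.468  0.046  1.724 -0.027  1.751 -1.642]
```

View pics/E1sc.png

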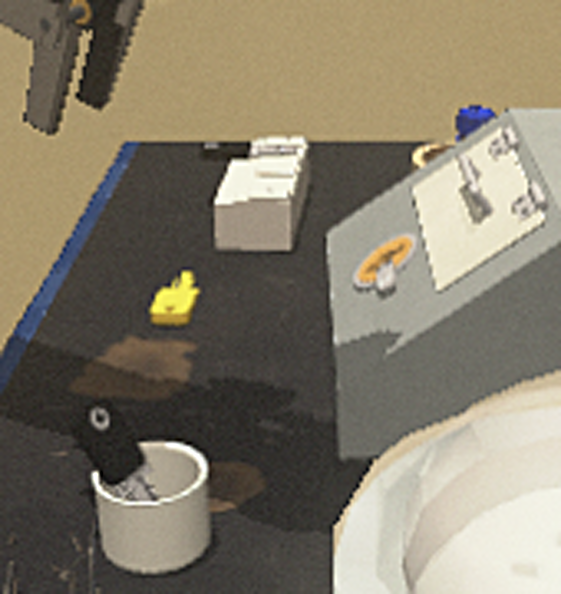

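View pics/E1tc.png

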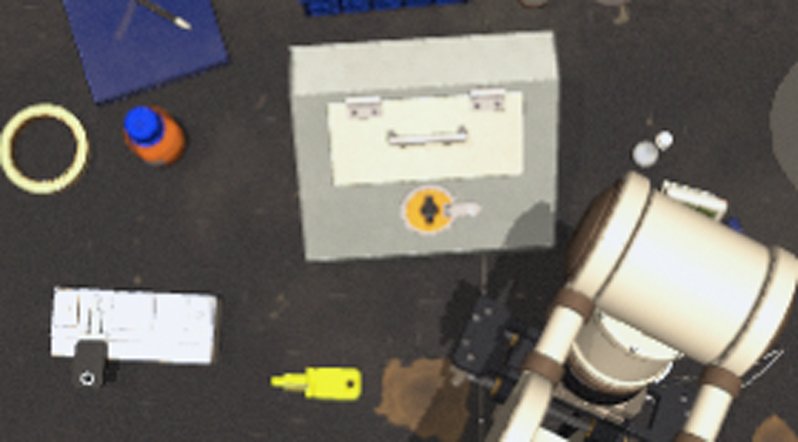

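Call:
step_arm(motion=[[46,0,0,0,0,0,0],[46,0,0,0,0,0,0],[46,0,0,0,0,0,0],[46,0,0,0,0,0,0],[46,0,0,0,0,0,0],[46,0,0,0,0,0,0]])

```text
clock: 24.0
eef_pos: [0.412, -0.0846, 0.2501]
eef_rot: [-0.271, 0.653, 0.496, 0.504]
wrist_force: [-0.2, -0.1, -0.0]
opening: 0.0463
```

```bash
python3 - <<'E'
from lockp import *
im,c,_=shot('top','E2t'); crop(im,255,175,305,210,'E2tc',16)
for t in (1.37,1.47,1.57): print(t,((proj(LOCK+lockR(t).apply([[.052,0,.003],[.014,0,.003],[0,0,0]]),c)-[255,175])*16).round(0).tolist())
im2,_,_=shot('scene','E2s'); a=cv2.imread('pics/E1s.png')
d=cv2.absdiff(im2,a)[220:310,160:230]; print(d.max(),d.mean())
E
```

```text
1.37 [[592.0, 232.0], [387.0, 282.0], [311.0, 293.0]]
1.47 [[596.0, 257.0], [388.0, 289.0], [311.0, 293.0]]
1.57 [[598.0, 282.0], [389.0, 296.0], [311.0, 293.0]]
46 3.5853968253968254
```

View pics/E2tc.png

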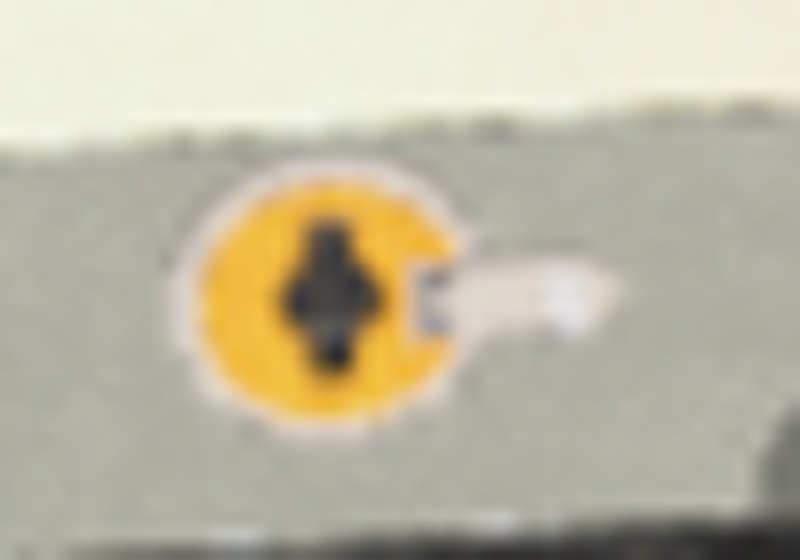

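```bash
python3 - <<'E'
from workcell import ticket
print(ticket.finish_job())
E
```

```text
the job is handed in; nothing more can be done
None
```

The job is done and handed in after about 24 s of robot time, out of the 72 s allowed.

- **Key:** I tried the forked key (key_a) first and it went fully home, with the tip 45.3 mm deep and 8.5 N on the floor of the bore. That made it the right key, so I never touched the tongued key, which still lies on the rest.
- **Latch:** I turned the latch clockwise to its stop with the key and then drew the key. In the last top picture the tongue's slope is -13/212 pixels; at 1.57 rad it should be -14/209, so the latch is open at its stop.
- **Dish:** The key leans tip-down inside the upright dish, and over 0.85 s the pictures showed only noise-level change there. The bottle and the flask look unmoved, and the robot is clear of everything.

Checks that disagreed or were unclear:
- **Dish position:** The first top-view estimate was about 3 mm off the close-up. I used the close-up value.
- **Scene camera:** It put the key tip a few pixels away from where the arm's own position said it was.
- **Turning moment:** It could not show on its own that the latch had reached its stop, so I judged that from the pictures.

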